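# Unclip the tiffin carrier and lever its lid open with the flat blade

## Robot

A 7-joint arm with a two-finger parallel gripper is mounted at the origin on the work surface. World frame = base frame: x ahead of the robot, y to its left, z up, the work surface at z = 0. Lengths are in mm, angles in rad, forces in N, time in s.
With the tool pointing down it reaches from about 350 to 900 mm from the base axis. Payload 7.2 kg.
Tool frame: the origin (TCP) lies at the very end of the fingers, on their centre line; the grasp point (between the pads) lies 19 mm behind it; z points along the fingers, y is the direction in which the jaws open and shut (so a half turn about z gives the same grasp; the last joint's range is limited). The gripper opens to 85 mm and grips with 20 to 120 N. Pads are 22 mm wide; open, the fingers measure 114 mm over their backs; the gripper's body (76 mm by 85 mm) begins 54 mm behind the grasp point. The pads swing forward as they close: fully open they stand 13 mm farther back than shut.
Start: joints at [1.251, 0.411, -0.013, 1.596, 0.006, 1.134, -0.082], TCP at [155.705, -605.297, 231.297] pointing down, gripper open.
Joint ranges: [-2.95, 2.95], [-0.29, 1.99], [-1.47, 1.44], [0.14, 2.54], [-1.03, 4.17], [0.13, 1.85], [-2.86, 2.86]. Speed limits (rad/s): [2.39, 2.39, 3.01, 3.01, 3.14, 3.14, 3.14].

## Interface

Orientations are given as a unit quaternion [w, x, y, z].
In Python, from rig import bot gives the robot as it stands.
- The arm moves only by the tool jog_arm, never from a script. Its argument "rows" is a list of rows, each a list of 7 numbers: the shift along the tool's x, y, z normalised to -1 to 1, where 1 is 0.3 m, then the turn, a rotation vector about the tool's x, y, z normalised to -1 to 1, where 1 is 2 pi rad, then the opening, from -1 (shut) to 1 (fully open), so that 0 is half open. A call has 1 to 10 rows; each row shifts and turns the commanded pose from where the row before left it, along the tool's axes as they then stand; what a row does not reach is not made up. A row lasts 1/12 s, in which the tool goes at most 41.7 mm and 7.16 degrees, less where a joint would pass 70% of its speed; a pose out of reach is approached as far as the arm can. A call with a number of a shift or a turn outside -1 to 1 is refused whole. A call with a gripper value outside its range is refused whole. The fingers move at their own pace and stop on an object; "grip_force" is the grip in N (left out, the last holds). Time passes only in rows, so rows that do not move let the fingers close. It gives the time, the measured TCP pose, the force and the opening at its end, in the units of the state.
- bot.observe(): the state, without advancing time (a new reading comes with each control period).
- bot.camera(name): name is "scene" or "side" or "wrist"; returns a dict with "image" (400x640x3 uint8, blue, green, red), "camera_matrix" (3x3 intrinsics, pixels), "rvec" (rotation vector, rad) and "tvec" (3), from world to camera coordinates, as OpenCV has them; the wrist camera has in their place "hand_eye" (4x4, takes a point from camera to tool coordinates, whose origin is the TCP and whose axes are the flange's). Camera axes: x right, y down, z forward; pixel columns grow to the right and rows downward; lengths in mm; the calibration is good to about 2 mm. A picture is of the moment at which its call begins: read the wrist's pose just before it. There is no depth.
- bot.hand_in(): hands the job in, once; it reports no verdict.
The state is a dict: "t": time; "joint_pos": joint angles; "qvel": joint speeds; "tau": joint torques, N m; "tcp_pos": TCP position; "orientation": TCP orientation; "force": force on the tool from outside, world axes, zero at the start; "torque": the same for the moment, N m; "opening": opening from 0.0 (shut) to 1.0 (fully open).
Only numpy, scipy, OpenCV 4.12 (cv2) and the standard library are available. Lean on these libraries where they do the work, as an engineer would, in place of code of your own. Each camera call takes 0.05 s, during which the arm holds its last target.

## Task

Release the tiffin carrier's spring clip by pressing its side tab well down, then use the flat blade, and only the blade, to lever the lid up by its front lip and swing it up until it stands upright; keep the gripper itself off the lid. Then lay the blade flat in the middle of the stainless tray and let go, leaving clip and lid open. Do not shift or tip the mortar, the basket or the cup.

Things in the scene. Friction and masses are not known exactly. Their poses are not given: they have to be found in the camera images.
- tiffin: Aluminium tiffin carrier, a box 140 mm long (its x), 116 wide (its y), 70 high, fixed to the bench, upright. Origin: centre of its underside. -x is the front with the lid's lip, +x the back with the hinge, +y the side with the clip.
- lid: Flat lid, 5 mm thick, 120 wide. Origin on its hinge axis (along y) at x = 70, z = 72 in the tiffin frame. Closed, it has the tiffin's axes and spans x -154 to +4, z -2 to +3. It opens upward about +y, 0 to 1.75 rad (1.57 upright). The hinge is stiff (0.2 N m; 2 to 2.5 N lifts it at the lip) and stays where left; the closed clip's hook stops it.
- slot (a point): Middle of the slot under the lip, at (-70, 0, 65) mm in the tiffin frame, on the front wall. A bead stands out 13 mm from this wall, 52 to 60 above the bench; between it and the underside of the lip (70, overhanging the wall by 14) is an open slot 10 high, about 13 deep and 116 wide, for the blade; the bead is the fulcrum.
- lip (a point): Middle of the lower front edge of the lid, at (-154, 0, -2) mm in the lid frame.
- clip (a joint): Turn of the spring clip, rad: 0 to 0.1 hooked over the lid, over 0.5 well released, 0.9 stop. Pivot along the tiffin's x at y = 58, z = 50 mm in its frame. A tab 4 mm thick, at x -25 to +5, stands out level to y = 110; an arm rises to the hook over the lid's edge, top at z = 80. About 2.5 N down on the tab turns the hook outward, off the lid; it stays where left.
- tab (a point): Pressing point on the tab's upper face, 40 mm outward from the clip's pivot (12 from the tab's end); it moves with the clip.
- blade: Flat blade tool, 0.12 kg, 200 mm long: black handle 105 long (its x, -52.5 to 52.5) by 20 wide (y) by 26 high, with a thin steel blade 30 wide and 3 thick continuing from its +x end to x = 147.5, its mid-plane 13 above the handle's underside. Origin: centre of the handle's underside. It rests on the handle, the blade level; centre of mass about x = 33.
- blade_mid (a point): Middle of the blade tool's length, (47.5, 0, 13) mm in its frame.
- blade_tip (a point): Middle of the blade's tip edge, (147.5, 0, 13) mm in the blade tool's frame.
- tray: Stainless tray, fixed, 270 mm (its x) by 160 (y) by 18 high, walls and floor 4 thick. Origin: centre of its underside.
- mortar: Grey stone mortar, about 110 mm across, 75 high, loose bystander. Origin: centre of its underside.
- basket: Bamboo rice basket, about 125 mm across, 65 high, loose bystander. Origin: centre of its underside.
- cup: Grey plastic cup, 76 mm across the rim, 90 high, loose bystander. Origin: centre of its underside.
There are look-alikes about, which are no part of the job. There is more than one size of the blade; the job needs the smaller. Of the things shaped like the tiffin, the aluminium one is meant.

How it is judged (in metres and radians):
On the way, in this order (a step that is already met when the one before it is completed fails the run):
1. the clip is turned well off the lid (value of joint clip above 0.5 rad), for 0.2 s.
2. the blade levers the lid up (angle between lid's own z axis and vertical above 0.15 rad and contact force between blade and lid above 0.3 N), for 0.1 s.
3. the lid stands about upright (angle between lid's own z axis and vertical above 1.25 rad), for 0.2 s.
At the end, for the whole second after the job is handed in: The clip is open (over 0.5 rad), the lid stands at 1.25 rad or more, and the blade lies flat (within 0.15 rad) and still on the tray's floor (its underside under 12 mm above the tray's), released, the middle of its length within 45 mm along and 55 mm across of the tray's centre (value of joint clip above 0.5 rad and angle between lid's own z axis and vertical above 1.25 rad and x of blade_mid in the frame of tray between -0.045 and 0.045 m and y of blade_mid in the frame of tray between -0.055 and 0.055 m and z of blade in the frame of tray below 0.012 m and angle between blade's own z axis and vertical below 0.15 rad and linear speed of blade below 0.02 m/s and contact force between the fingers and blade below 0.2 N); the robot touches nothing.
It fails at once if the gripper or arm touches the lid (contact force between any of the fingers, the arm and lid above 1.5 N).
It fails at once if a bystander is shifted or tipped (distance of any of mortar, basket, cup from where it was at the start of the episode above 0.025 m or angle between any of mortar, basket, cup's own z axis and vertical above 0.3 rad).
It also fails if it takes over 62 s, if anything falls off the work surface, if the arm or the gripper's body presses on something with over 40 N, if the wrist force passes 120 N, or if a joint passes its speed limit or range.

## Working session

There is one attempt and no reset: what is moved stays moved. The work goes in short steps, Python scripts to look and compute and a tool call to move; the robot and the scene stay as the last step left them, time stands still between calls to the robot, and variables do not carry over. Pictures are saved under pics/ and viewed, and the job is handed in when it is done.

Besides the shell and the picture viewer there is one more tool, called after "Request:" by a JSON object that holds its "method" and its "body", one argument or row to a line. jog_arm: Moves the arm, as the interface text tells. Scaled input: -1 to 1 covers 0.3 m each way for a shift and 2 pi rad each way for a turn. Its arguments: {"type":"object","properties":{"rows":{"type":"array","items":{"type":"array","items":{"type":"number","minimum":-1,"maximum":1}}},"grip_force":{"type":"number"}},"required":["rows"]}

```bash
ls; mkdir -p pics; python3 - <<'E'
from rig import bot
import cv2
s=bot.observe(); print(s)
for n in ("scene","side","wrist"):
    c=bot.camera(n); cv2.imwrite(f"pics/{n}0.png",c["image"])
    print(n,c["camera_matrix"].tolist(),{k:(v.tolist() if hasattr(v,'tolist') else v) for k,v in c.items() if k not in("image","camera_matrix")})
E
```

```text
pics
{'t': 0.0, 'joint_pos': array([ 1.25078938,  0.4118959 , -0.01268934,  1.59705598,  0.0056062 ,
        1.13431911, -0.08219341]), 'qvel': array([-0.00068607, -0.00096616,  0.00119875, -0.00015775,  0.00118818,
        0.00189001, -0.00045269]), 'tau': array([-5.99642008e-04, -6.00623417e+01,  6.81446102e-01, -2.99419928e+01,
        1.36438455e-02,  1.07554696e-02,  8.21382514e-06]), 'tcp_pos': array([ 155.53854217, -604.81223331,  230.45081475]), 'orientation': array([-8.04001732e-04,  9.92083464e-01,  1.25577570e-01, -1.68070199e-04]), 'force': array([-0.3160457 , -0.35075632,  1.01822256]), 'torque': array([ 0.00319675, -0.01534457, -0.05100141]), 'opening': 1.000152408427951}
scene [[455.98704970403037, 0.0, 317.8203544326093], [0.0, 455.98704970403037, 200.81187633255064], [0.0, 0.0, 1.0]] {'rvec': [2.198701153305535, 1.258722630471309, -0.4287184649204171], 'tvec': [-198.48064049271971, -348.029671979837, 1757.1114987534895]}
side [[416.2225154608362, 0.0, 317.0502415021386], [0.0, 416.2225154608362, 201.6489644358579], [0.0, 0.0, 1.0]] {'rvec': [0.3121972804074476, -2.8438446099840835, 1.05862205986228], 'tvec': [499.18785700968186, 169.6335240356077, 1047.55178695823]}
wrist [[303.40150746403066, 0.0, 318.70466255846856], [0.0, 303.40150746403066, 199.42146532989696], [0.0, 0.0, 1.0]] {'hand_eye': [[-0.0012038161289821996, -0.947605326771125, -0.31944122386084467, 82.05331813470244], [0.9999990080559319, -0.0009071541351067063, -0.001077477853591909, 1.3344972904418828], [0.0007312413263925948, -0.31944220407823676, 0.9476054788464228, -143.13317507357573], [0.0, 0.0, 0.0, 1.0]]}
```

View pics/scene0.png

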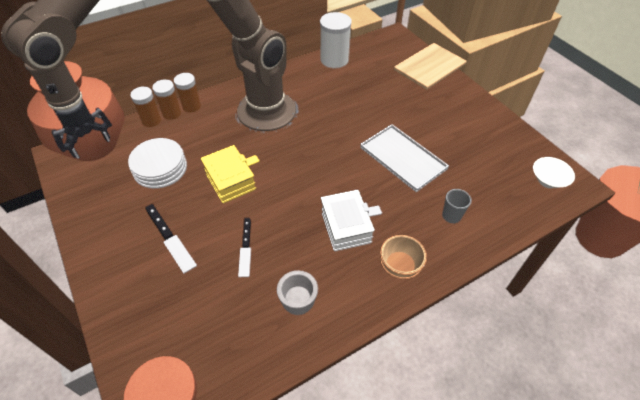

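View pics/side0.png

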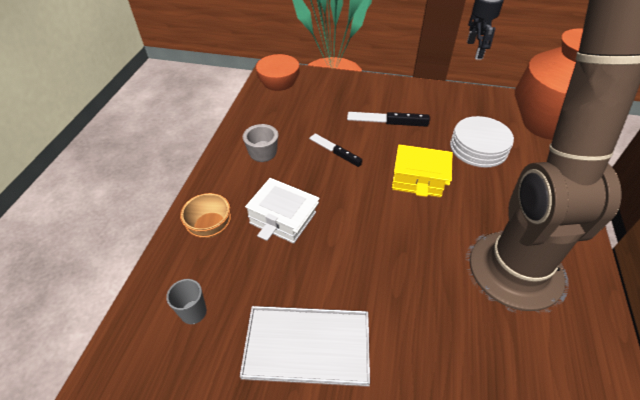

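View pics/wrist0.png

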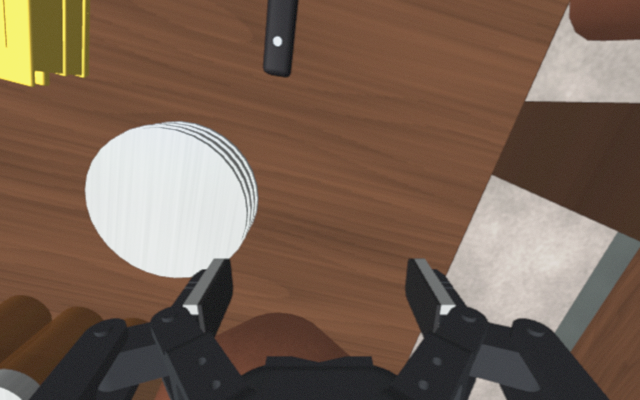

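The large knife is at scene (170,238) and the small one at (246,248). The tiffin-shaped things are yellow at (229,173) and aluminium at (348,218). I'll confirm both with crops.

```bash
cat > h.py <<'E'
import numpy as np, cv2, json
from scipy.spatial.transform import Rotation as R
class C: pass
def cam(c):
    o=C(); o.K=np.array(c["camera_matrix"]);o.r=np.array(c["rvec"]);o.t=np.array(c["tvec"]);o.Rm=cv2.Rodrigues(o.r)[0];o.c=-o.Rm.T@o.t;return o
def ray(o,uv,z):
    d=o.Rm.T@np.linalg.inv(o.K)@np.array([uv[0],uv[1],1.]);return o.c+d*(z-o.c[2])/d[2]
def proj(o,P):
    return cv2.projectPoints(np.array(P,float).reshape(-1,3),o.r,o.t,o.K,None)[0].reshape(-1,2)
E
python3 - <<'E'
import cv2
a=cv2.imread('pics/scene0.png');b=cv2.imread('pics/side0.png')
r=lambda im,x,y,w,h,s:cv2.resize(im[y:y+h,x:x+w],None,fx=s,fy=s,interpolation=cv2.INTER_CUBIC)
cv2.imwrite('pics/c1.png',r(a,310,175,90,80,7))
cv2.imwrite('pics/c2.png',r(a,130,195,135,90,5))
cv2.imwrite('pics/c3.png',r(b,235,170,90,80,7))
cv2.imwrite('pics/c4.png',r(b,300,100,140,75,5))
E
```

```text
(no output)
```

View pics/c1.png

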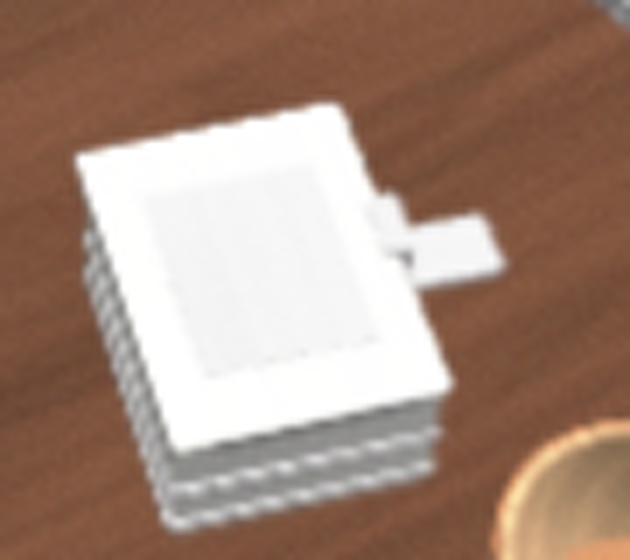

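View pics/c2.png

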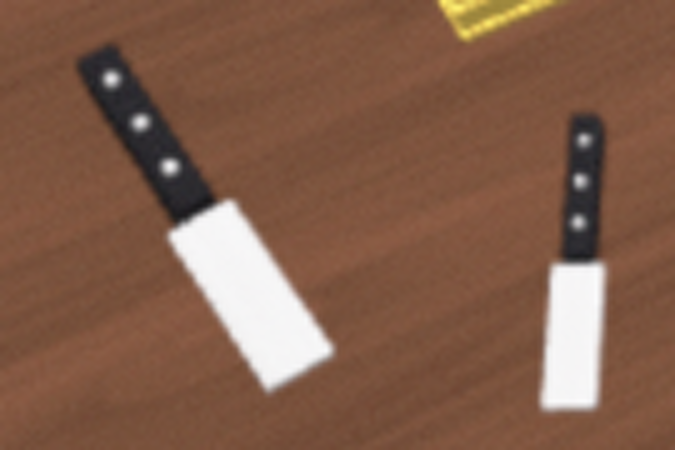

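View pics/c3.png

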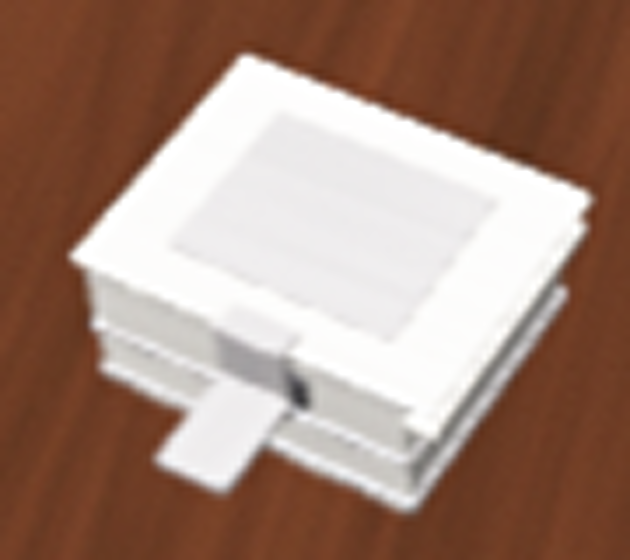

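View pics/c4.png

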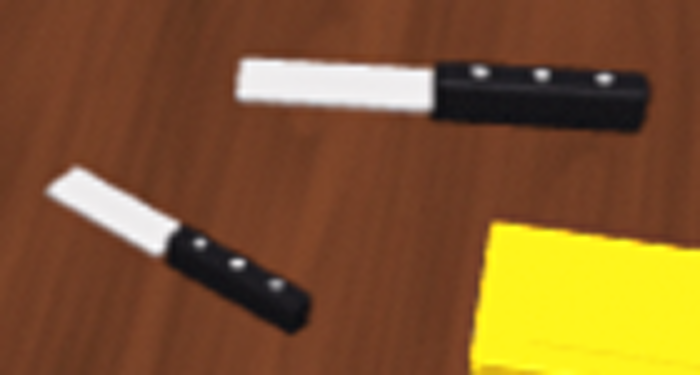

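```bash
cat >> h.py <<'E'
cs={}
def load():
    from rig import bot
    return {n:bot.camera(n) for n in("scene","side")}
E
python3 - <<'E'
from h import *
from rig import bot
from scipy.optimize import least_squares
d={n:cam(bot.camera(n)) for n in("scene","side")}
S=lambda L,x,y,s:[((u+.5)/s-.5+x,(v+.5)/s-.5+y) for u,v in L]
def fit(obj,sc,si,x0):
    obs=np.r_[np.array(sc),np.array(si)]
    def f(p):
        c,s=np.cos(p[2]),np.sin(p[2]);W=lambda o:np.c_[p[0]+c*o[:,0]-s*o[:,1],p[1]+s*o[:,0]+c*o[:,1],o[:,2]]
        o=np.array(obj,float)
        return np.r_[proj(d["scene"],W(o[0])),proj(d["side"],W(o[1]))].ravel()-obs.ravel()
    r=least_squares(f,x0);print(r.x,np.round(r.fun.reshape(-1,2),1).tolist());return r.x
# tiffin lid corners: scene order
sc=S([(77,155),(338,103),(452,383),(180,450)],310,175,7)
lid={'F-':(-84,-60,75),'F+':(-84,60,75),'B+':(74,60,75),'B-':(74,-60,75)}
# side: order left-top..: (245,55) far, (70,257) left,(425,435) near right,(592,197) right
si=S([(70,257),(425,438),(592,197),(245,55)],235,170,7)
for u in sc: print(ray(d['scene'],u,75).round())
for u in si: print('s',ray(d['side'],u,75).round())
best=None
o1=[lid[k] for k in('F-','F+','B+','B-')]; o2=[lid[k] for k in('B+','F+','F-','B-')]
c=ray(d['scene'],(348,212),75)
for th in (0,1.57,3.14,-1.57): fit([o1,o2],sc,si,[c[0],c[1],th])
# blade
bs=S([(585,115),(579,262),(578,264),(571,409)],130,195,5)
for u,z in zip(bs,(26,26,14.5,14.5)): print('blade sc',ray(d['scene'],u,z).round(1))
b2=S([(300,302),(177,232),(168,240),(61,181)],300,100,5)
for u,z in zip(b2,(26,26,14.5,14.5)): print('blade si',ray(d['side'],u,z).round(1))
big=S([(98,52),(300,372)],130,195,5)
print('big',[ray(d['scene'],u,14.5).round() for u in big])
# tray rim corners
ts=[(389,126),(447,163),(418,187),(361,153)]
for u in ts: print('tray sc',ray(d['scene'],u,18).round(1))
for u in [(248,308),(368,311),(369,383),(243,379)]: print('tray si',ray(d['side'],u,18).round(1))
for n,u,z in(('mortar',(298,283),75),('basket',(404,250),65),('cup',(457,199),90),('jar',(335,25),100),('plates',(158,155),30),('yellow',(229,165),75)): print(n,ray(d['scene'],u,z).round())
E
```

```text
[521. -67.  75.]
[554.  49.  75.]
[704.   6.  75.]
[ 675. -109.   75.]
s [706.   5.  75.]
s [553.  59.  75.]
s [520. -66.  75.]
s [ 672. -110.   75.]
[ 6.17837318e+02 -3.01591363e+01 -2.85010828e-01] [[0.6, -0.4], [0.6, -0.3], [0.4, 0.4], [-0.4, -0.8], [-0.2, 0.4], [0.5, -2.5], [-0.2, 0.4], [-0.0, 0.5]]
[ 6.17837319e+02 -3.01591365e+01 -2.85010828e-01] [[0.6, -0.4], [0.6, -0.3], [0.4, 0.4], [-0.4, -0.8], [-0.2, 0.4], [0.5, -2.5], [-0.2, 0.4], [-0.0, 0.5]]
[617.8373185  -30.15913653   5.99817449] [[0.6, -0.4], [0.6, -0.3], [0.4, 0.4], [-0.4, -0.8], [-0.2, 0.4], [0.5, -2.5], [-0.2, 0.4], [-0.0, 0.5]]
[ 6.17837318e+02 -3.01591364e+01 -2.85010827e-01] [[0.6, -0.4], [0.6, -0.3], [0.4, 0.4], [-0.4, -0.8], [-0.2, 0.4], [0.5, -2.5], [-0.2, 0.4], [-0.0, 0.5]]
blade sc [ 442.9 -286.4   26. ]
blade sc [ 538.5 -334.9   26. ]
blade sc [ 532.2 -334.1   14.5]
blade sc [ 618.6 -378.6   14.5]
blade si [ 442.4 -284.5   26. ]
blade si [ 528.8 -332.    26. ]
blade si [ 535.3 -336.1   14.5]
blade si [ 615.7 -378.5   14.5]
big [array([ 232., -531.,   14.]), array([ 518., -503.,   14.])]
tray sc [324.  343.8  18. ]
tray sc [574.8 407.1  18. ]
tray sc [609.3 254.3  18. ]
tray sc [386.1 178.3  18. ]
tray si [618.6 254.3  18. ]
tray si [345.4 201.8  18. ]
tray si [320.4 359.5  18. ]
tray si [576.4 408.5  18. ]
mortar [ 744. -269.   75.]
basket [800.  44.  65.]
cup [747. 279.  90.]
jar [-234.  452.  100.]
plates [  50. -438.   30.]
yellow [ 257. -256.   75.]
```

The crops confirm the choice. The aluminium tiffin, with its tab on the +y side and its lip facing the robot, sits at about (618,-30) with yaw -0.285. The small blade measures 199 mm, against 287 mm for the larger knife. Next I'll turn the closed gripper to line up with the tab.

```bash
cat >> h.py <<'E'
T0=np.array([617.8,-30.2,0]);TY=-0.285
def tif(p):
    return T0+R.from_euler('z',TY).apply(p)
def go(tgt,yaw=None):
    """print tool-axis shift/turn to reach TCP tgt, tool down with tool-x at world yaw"""
    from rig import bot
    s=bot.observe();q=s['orientation'];Rt=R.from_quat([q[1],q[2],q[3],q[0]])
    d=Rt.inv().apply(np.array(tgt)-s['tcp_pos'])
    print('t',round(s['t'],2),'tcp',s['tcp_pos'].round(1),'F',s['force'].round(1),'op',round(s['opening'],2),'shift mm',d.round(1),'norm',(d/300).round(4),'rows>=',np.ceil(np.linalg.norm(d)/38))
    if yaw is not None:
        y=np.radians(yaw);X=np.array([np.cos(y),np.sin(y),0]);Z=np.array([0,0,-1.]);G=R.from_matrix(np.c_[X,np.cross(Z,X),Z])
        rv=(Rt.inv()*G).as_rotvec();print('turn deg',np.degrees(rv).round(1),'norm',(rv/2/np.pi).round(4),'rows>=',np.ceil(np.degrees(np.linalg.norm(rv))/6.8))
E
python3 -c "
from h import *
t=tif([-10,100,0]);print(t)
t[2]=200;go(t,73.7)"
```

```text
[636.3191286   68.57773978   0.        ]
t 0.25 tcp [ 155.6 -605.1  230.9] F [-0.3 -0.  -0.1] op 1.0 shift mm [ 633.4 -532.6   31.3] norm [ 2.1113 -1.7753  0.1042] rows>= 22.0
turn deg [ -0.   -0.  -59.3] norm [-1.000e-04 -1.000e-04 -1.646e-01] rows>= 9.0
```

Request:
{"method": "jog_arm", "body": {
  "rows": [
    [0, 0, 0, 0, 0, -0.0183, -1],
    [0, 0, 0, 0, 0, -0.0183, -1],
    [0, 0, 0, 0, 0, -0.0183, -1],
    [0, 0, 0, 0, 0, -0.0183, -1],
    [0, 0, 0, 0, 0, -0.0183, -1],
    [0, 0, 0, 0, 0, -0.0183, -1],
    [0, 0, 0, 0, 0, -0.0183, -1],
    [0, 0, 0, 0, 0, -0.0183, -1],
    [0, 0, 0, 0, 0, -0.0183, -1],
    [0, 0, 0, 0, 0, 0, -1]
  ],
  "grip_force": 60
}}

```text
t: 1.08
tcp_pos: [155.5, -605.2, 231.1]
orientation: [-0.0, 0.799, 0.602, 0.0]
force: [0.2, 0.6, -0.4]
opening: 0.004
```

```bash
python3 -c "
from h import *
t=tif([-10,100,200]);go(t,73.7)"
```

```text
t 1.08 tcp [ 155.5 -605.2  231.1] F [ 0.2  0.6 -0.4] op 0.0 shift mm [780.2 276.5  31.3] norm [2.6007 0.9216 0.1045] rows>= 22.0
turn deg [-0.  -0.   0.3] norm [-0.     -0.0001  0.0008] rows>= 1.0
```

Request:
{"method": "jog_arm", "body": {
  "rows": [
    [0.1, 0.0355, 0.004, 0, 0, 0, -1],
    [0.1, 0.0355, 0.004, 0, 0, 0, -1],
    [0.1, 0.0355, 0.004, 0, 0, 0, -1],
    [0.1, 0.0355, 0.004, 0, 0, 0, -1],
    [0.1, 0.0355, 0.004, 0, 0, 0, -1],
    [0.1, 0.0355, 0.004, 0, 0, 0, -1],
    [0.1, 0.0355, 0.004, 0, 0, 0, -1],
    [0.1, 0.0355, 0.004, 0, 0, 0, -1],
    [0.1, 0.0355, 0.004, 0, 0, 0, -1],
    [0.1, 0.0355, 0.004, 0, 0, 0, -1]
  ]
}}

```text
t: 1.92
tcp_pos: [342.7, -345.9, 219.4]
orientation: [0.0, 0.801, 0.598, 0.0]
force: [0.7, -1.0, 0.3]
opening: -0.003
```

Request:
{"method": "jog_arm", "body": {
  "rows": [
    [0.1, 0.0355, 0.004, 0, 0, 0, -1],
    [0.1, 0.0355, 0.004, 0, 0, 0, -1],
    [0.1, 0.0355, 0.004, 0, 0, 0, -1],
    [0.1, 0.0355, 0.004, 0, 0, 0, -1],
    [0.1, 0.0355, 0.004, 0, 0, 0, -1],
    [0.1, 0.0355, 0.004, 0, 0, 0, -1],
    [0.1, 0.0355, 0.004, 0, 0, 0, -1],
    [0.1, 0.0355, 0.004, 0, 0, 0, -1],
    [0.1, 0.0355, 0.004, 0, 0, 0, -1],
    [0.1, 0.0355, 0.004, 0, 0, 0, -1]
  ]
}}

```text
t: 2.75
tcp_pos: [529.1, -87.8, 207.3]
orientation: [0.0, 0.802, 0.598, 0.0]
force: [0.2, -0.5, 0.6]
opening: 0.001
```

Request:
{"method": "jog_arm", "body": {
  "rows": [
    [0.1, 0.0355, 0.004, 0, 0, 0, -1],
    [0.1, 0.0355, 0.004, 0, 0, 0, -1],
    [0.1, 0.0355, 0.004, 0, 0, 0, -1],
    [0.1, 0.0355, 0.004, 0, 0, 0, -1],
    [0.1, 0.0355, 0.004, 0, 0, 0, -1],
    [0.1, 0.0355, 0.004, 0, 0, 0, -1],
    [0, 0, 0, 0, 0, 0, -1]
  ]
}}

```text
t: 3.33
tcp_pos: [641.8, 73.1, 199.5]
orientation: [-0.002, 0.799, 0.601, 0.002]
force: [-1.0, 0.1, 1.0]
opening: -0.001
```

```bash
cat >> h.py <<'E'
def wproj(c,s,P):
    q=s['orientation'];Rt=R.from_quat([q[1],q[2],q[3],q[0]]);H=np.array(c['hand_eye'])
    p=Rt.inv().apply(np.array(P,float).reshape(-1,3)-s['tcp_pos'])
    pc=(np.c_[p,np.ones(len(p))]@np.linalg.inv(H).T)[:,:3];u=pc@np.array(c['camera_matrix']).T
    return u[:,:2]/u[:,2:]
def draw(im,uv,col=(0,0,255)):
    for u in uv: cv2.drawMarker(im,tuple(int(round(x)) for x in u),col,cv2.MARKER_CROSS,8,1)
E
python3 - <<'E'
from h import *
from rig import bot
t=tif([-10,100,200]);go(t,73.7)
s=bot.observe();c=bot.camera('wrist');im=c['image'].copy()
P=[tif(p) for p in([-84,-60,75],[-84,60,75],[74,60,75],[74,-60,75],[-25,110,52],[5,110,52])]
draw(im,wproj(c,s,P));cv2.imwrite('pics/w1.png',im)
for n in('scene','side'):
    c=bot.camera(n);im=c['image'].copy();draw(im,proj(cam(c),P));x,y=(310,120) if n=='scene' else (215,120)
    cv2.imwrite(f'pics/{n}1.png',cv2.resize(im[y:y+140,x:x+160],None,fx=4,fy=4))
E
```

```text
t 3.33 tcp [641.8  73.1 199.5] F [-1.   0.1  1. ] op -0.0 shift mm [-5.9 -4.  -0.5] norm [-0.0196 -0.0132 -0.0016] rows>= 1.0
turn deg [-0.  -0.3  0.2] norm [-0.0001 -0.0007  0.0004] rows>= 1.0
```

View pics/w1.png

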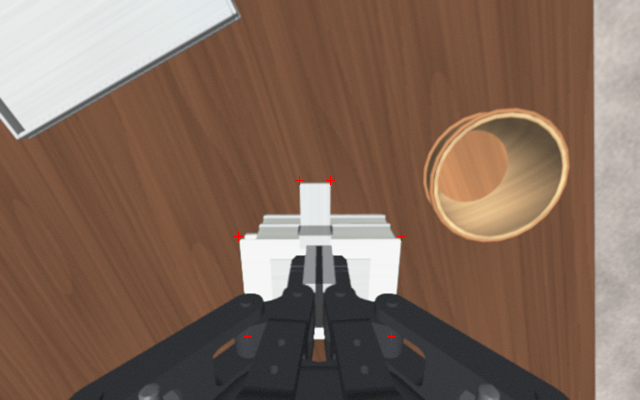

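View pics/side1.png

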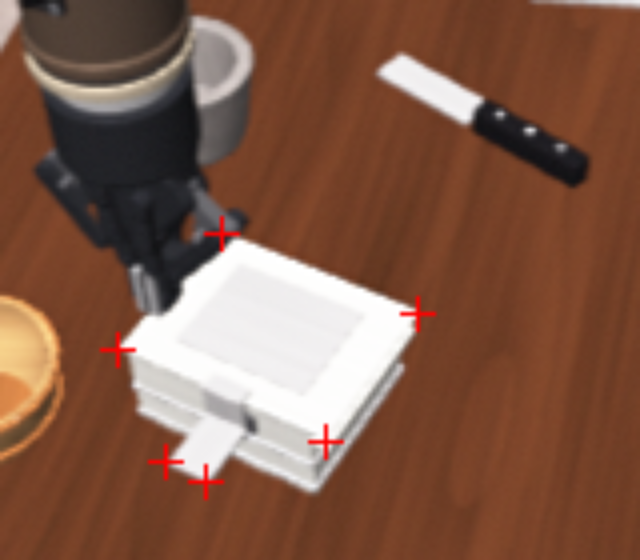

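View pics/scene1.png

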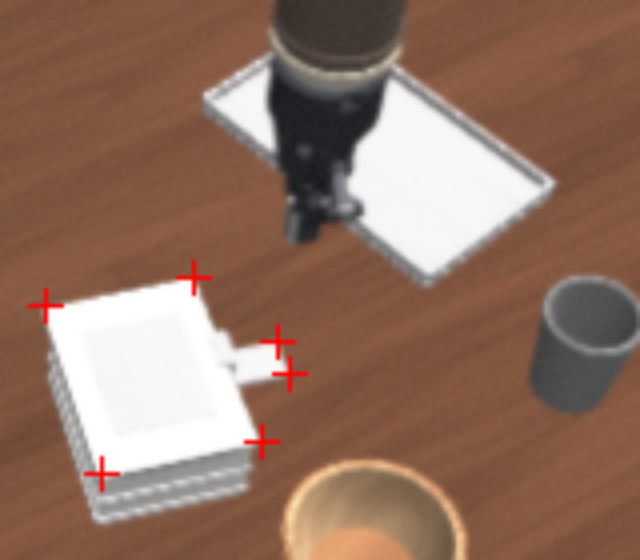

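The crosses fall within 2–3 mm of the lid corners at wrist (241,239) and (400,239), and of the tab end at row 183. That is good enough to press the tab. I'll correct the sideways offset, then descend.

Request:
{"method": "jog_arm", "body": {
  "rows": [
    [-0.026, -0.013, 0, 0, 0, 0, -1],
    [0, 0, 0.06, 0, 0, 0, -1],
    [0, 0, 0.1, 0, 0, 0, -1],
    [0, 0, 0.1, 0, 0, 0, -1],
    [0, 0, 0.1, 0, 0, 0, -1],
    [0, 0, 0.06, 0, 0, 0, -1],
    [0, 0, 0.04, 0, 0, 0, -1],
    [0, 0, 0, 0, 0, 0, -1],
    [0, 0, 0, 0, 0, 0, -1]
  ]
}}

```text
t: 4.23
tcp_pos: [634.1, 58.3, 62.6]
orientation: [0.0, 0.801, 0.599, -0.0]
force: [0.8, -0.4, 1.0]
opening: -0.001
```

```bash
cat > snap.py <<'E'
import sys
from h import *
from rig import bot
n=sys.argv[1]
go(tif([-10,98,0]),73.7)
for k,(x,y) in (('scene',(310,120)),('side',(215,120))):
    if k in sys.argv[2:]:
        im=bot.camera(k)['image'];cv2.imwrite(f'pics/{k}{n}.png',cv2.resize(im[y:y+140,x:x+160],None,fx=5,fy=4.2857,interpolation=2))
if 'wrist' in sys.argv: cv2.imwrite(f'pics/wrist{n}.png',bot.camera('wrist')['image'])
E
python3 snap.py 2 side wrist scene
```

```text
t 4.23 tcp [634.1  58.3  62.6] F [ 0.8 -0.4  1. ] op -0.0 shift mm [ 8.5 -0.8 62.6] norm [ 0.0285 -0.0027  0.2085] rows>= 2.0
turn deg [ 0.   0.  -0.1] norm [ 0.      0.0001 -0.0002] rows>= 1.0
```

View pics/wrist2.png

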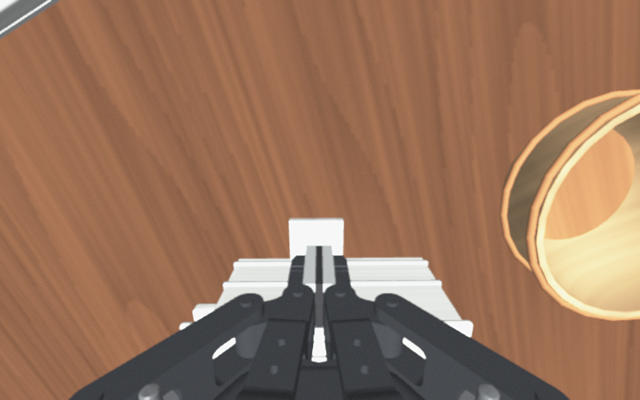

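View pics/scene2.png

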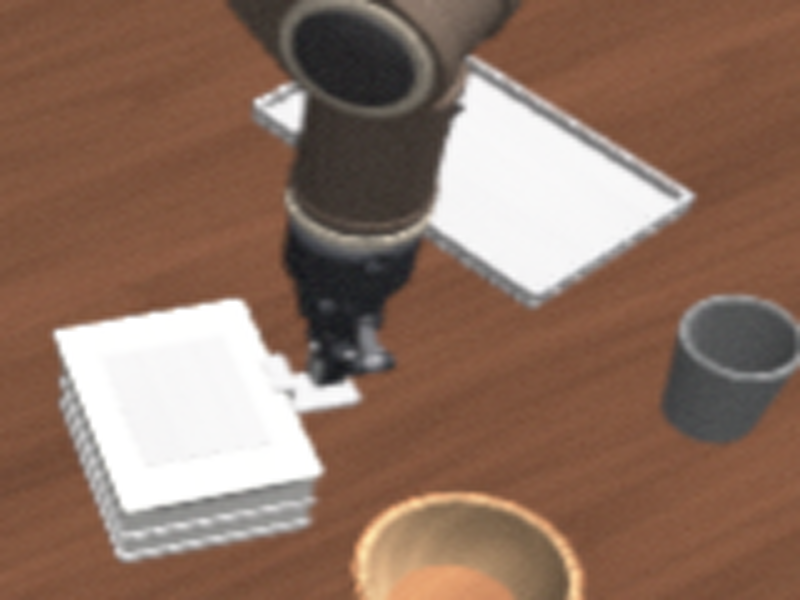

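The finger is over the tab but about 9 mm too far inward. I'll shift outward, then press.

Request:
{"method": "jog_arm", "body": {
  "rows": [
    [0.03, 0, 0, 0, 0, 0, -1],
    [0, 0, 0, 0, 0, 0, -1],
    [0, 0, 0.02, 0, 0, 0, -1],
    [0, 0, 0.02, 0, 0, 0, -1],
    [0, 0, 0.02, 0, 0, 0, -1],
    [0, 0, 0.02, 0, 0, 0, -1],
    [0, 0, 0.02, 0, 0, 0, -1],
    [0, 0, 0.015, 0, 0, 0, -1],
    [0, 0, 0, 0, 0, 0, -1],
    [0, 0, 0, 0, 0, 0, -1]
  ]
}}

```text
t: 5.22
tcp_pos: [636.2, 68.1, 26.9]
orientation: [-0.0, 0.8, 0.6, -0.001]
force: [0.3, 0.6, 1.0]
opening: 0.001
```

```bash
python3 snap.py 3 side  scene
```

```text
t 5.22 tcp [636.2  68.1  26.9] F [0.3 0.6 1. ] op 0.0 shift mm [-1.5 -0.  26.9] norm [-0.0051 -0.      0.0896] rows>= 1.0
turn deg [-0.1  0.   0. ] norm [-0.0002  0.      0.0001] rows>= 1.0
```

View pics/side3.png

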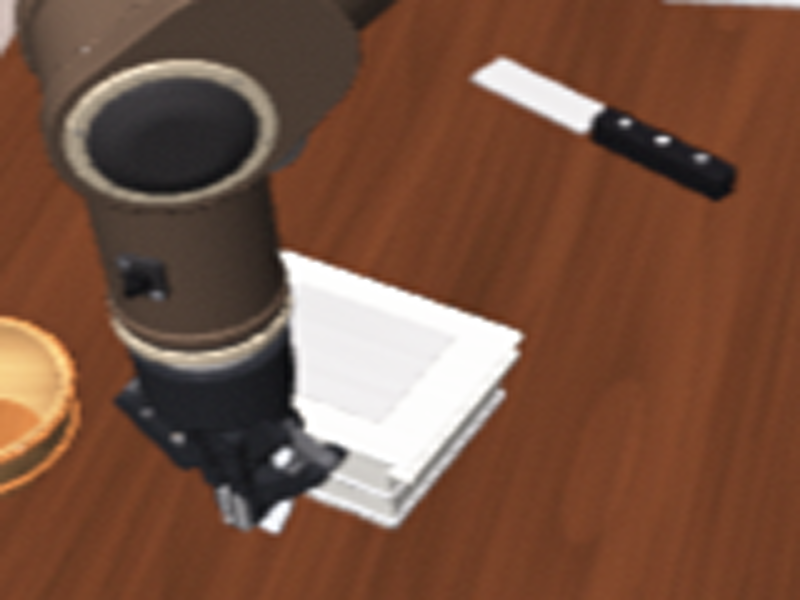

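View pics/scene3.png

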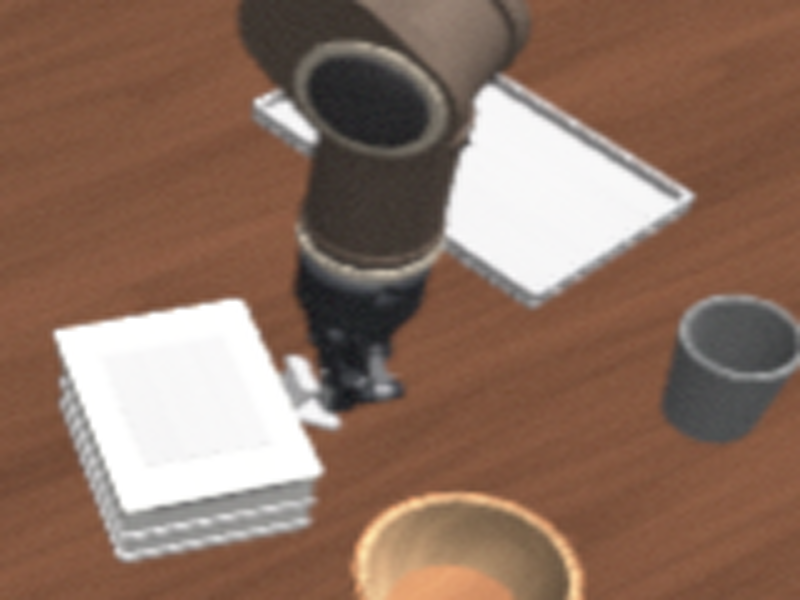

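The scene shows the clip arm swung well outward. I'll press 4 mm more for margin, then retreat upward.

Request:
{"method": "jog_arm", "body": {
  "rows": [
    [0, 0, 0.013, 0, 0, 0, -1],
    [0, 0, 0, 0, 0, 0, -1],
    [0, 0, 0, 0, 0, 0, -1],
    [0, 0, -0.06, 0, 0, 0, -1],
    [0, 0, -0.12, 0, 0, 0, -1],
    [0, 0, -0.12, 0, 0, 0, -1],
    [0, 0, -0.12, 0, 0, 0, -1],
    [0, 0, -0.12, 0, 0, 0, -1],
    [0, 0, 0, 0, 0, 0, -1]
  ]
}}

```text
t: 6.07
tcp_pos: [640.2, 69.3, 193.8]
orientation: [0.003, 0.8, 0.6, 0.005]
force: [1.2, 1.0, 0.1]
opening: -0.003
```

```bash
python3 snap.py 4 side  scene wrist; python3 - <<'E'
from h import *
o=np.array([487.1,-309.6,0]);d=np.array([.884,-.467,0])
t=o+33*d;t[2]=150;print(t);go(t,152.2)
E
```

```text
t 6.07 tcp [640.2  69.3 193.8] F [1.2 1.  0.1] op -0.0 shift mm [ -4.6  -5.5 193.7] norm [-0.0154 -0.0183  0.6458] rows>= 6.0
turn deg [ 0.6 -0.3  0. ] norm [ 0.0016 -0.0007  0.    ] rows>= 1.0
[ 516.272 -325.011  150.   ]
t 6.22 tcp [636.6  67.8 185.8] F [-0.2 -0.8 -1. ] op -0.0 shift mm [-410.8   -5.3   35.9] norm [-1.3693 -0.0178  0.1198] rows>= 11.0
turn deg [  0.    0.  -78.5] norm [ 0.00e+00  1.00e-04 -2.18e-01] rows>= 12.0
```

View pics/side4.png

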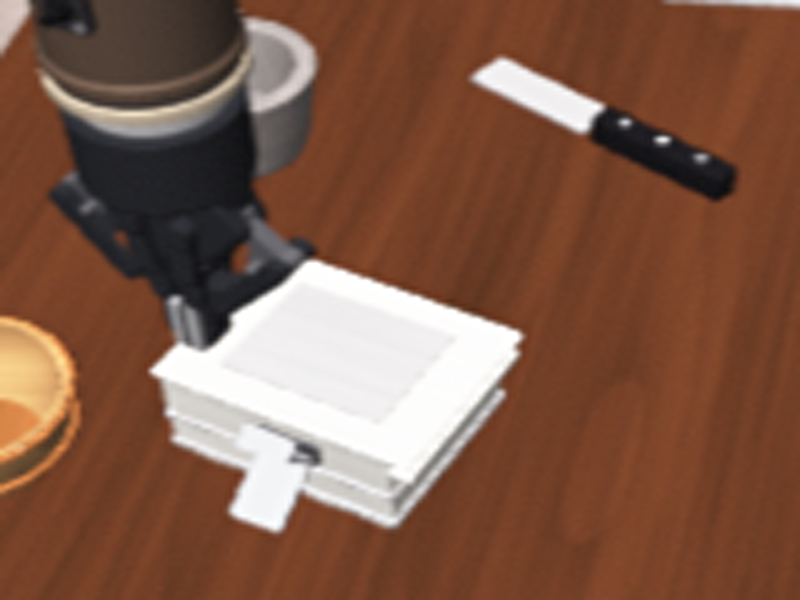

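View pics/wrist4.png

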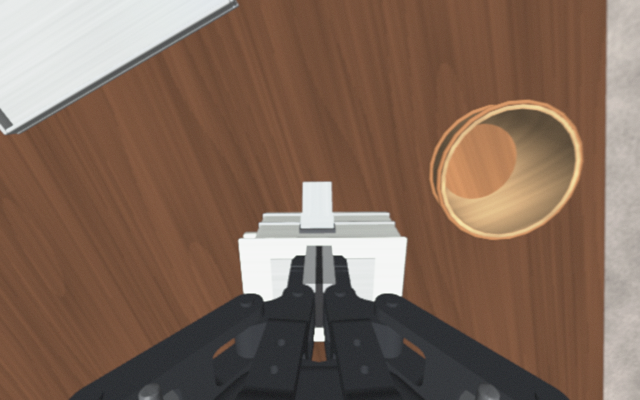

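The clip is open: the tab points steeply down at side (265,490) and the arm is well off the lid. I'll move to the small blade now.

Request:
{"method": "jog_arm", "body": {
  "rows": [
    [-0.114, -0.0015, 0, 0, 0, 0, -1],
    [-0.114, -0.0015, 0, 0, 0, 0, -1],
    [-0.114, -0.0015, 0, 0, 0, 0, -1],
    [-0.114, -0.0015, 0, 0, 0, 0, -1],
    [-0.114, -0.0015, 0, 0, 0, 0, -1],
    [-0.114, -0.0015, 0, 0, 0, 0, -1],
    [-0.114, -0.0015, 0, 0, 0, 0, -1],
    [-0.114, -0.0015, 0, 0, 0, 0, -1],
    [-0.114, -0.0015, 0, 0, 0, 0, -1],
    [-0.114, -0.0015, 0, 0, 0, 0, -1]
  ]
}}

```text
t: 7.05
tcp_pos: [534.7, -260.3, 183.8]
orientation: [-0.001, 0.8, 0.6, -0.001]
force: [1.1, -0.6, 0.3]
opening: -0.001
```

Request:
{"method": "jog_arm", "body": {
  "rows": [
    [-0.114, -0.0015, 0, 0, 0, -0.0182, 0.2],
    [-0.114, -0.0015, 0, 0, 0, -0.0182, 0.2],
    [0, 0, 0, 0, 0, -0.0182, 0.2],
    [0, 0, 0, 0, 0, -0.0182, 0.2],
    [0, 0, 0, 0, 0, -0.0182, 0.2],
    [0, 0, 0, 0, 0, -0.0182, 0.2],
    [0, 0, 0, 0, 0, -0.0182, 0.2],
    [0, 0, 0, 0, 0, -0.0182, 0.2],
    [0, 0, 0, 0, 0, -0.0182, 0.2],
    [0, 0, 0, 0, 0, -0.0182, 0.2]
  ]
}}

```text
t: 7.88
tcp_pos: [519.3, -324.9, 183.6]
orientation: [-0.002, 0.345, 0.938, 0.0]
force: [0.8, -0.1, 0.3]
opening: 0.599
```

Request:
{"method": "jog_arm", "body": {
  "rows": [
    [0, 0, 0, 0, 0, -0.0182, 0.2],
    [0, 0, 0, 0, 0, -0.0182, 0.2],
    [0, 0, 0, 0, 0, 0, 0.2],
    [0, 0, 0, 0, 0, 0, 0.2],
    [0, 0, 0, 0, 0, 0, 0.2]
  ]
}}

```text
t: 8.3
tcp_pos: [519.8, -325.1, 184.7]
orientation: [-0.001, 0.241, 0.971, 0.0]
force: [-0.2, -0.5, 1.0]
opening: 0.6
```

```bash
python3 - <<'E'
from h import *
from rig import bot
o=np.array([487.1,-309.6,0]);d=np.array([.884,-.467,0])
t=o+33*d;t[2]=60;go(t,152.2)
s=bot.observe();c=bot.camera('wrist');im=c['image'].copy();n=np.array([.467,.884,0])
P=[o+147.5*d+15*n+[0,0,14.5],o+147.5*d-15*n+[0,0,14.5],o+52.5*d-10*n+[0,0,26],o+52.5*d+10*n+[0,0,26]]
draw(im,wproj(c,s,P));cv2.imwrite('pics/w5.png',im)
E
```

```text
t 8.3 tcp [ 519.8 -325.1  184.7] F [-0.2 -0.5  1. ] op 0.6 shift mm [  3.   -1.6 124.7] norm [ 0.01   -0.0054  0.4156] rows>= 4.0
turn deg [ 0.  -0.1 -0.1] norm [ 0.0001 -0.0003 -0.0002] rows>= 1.0
```

View pics/w5.png

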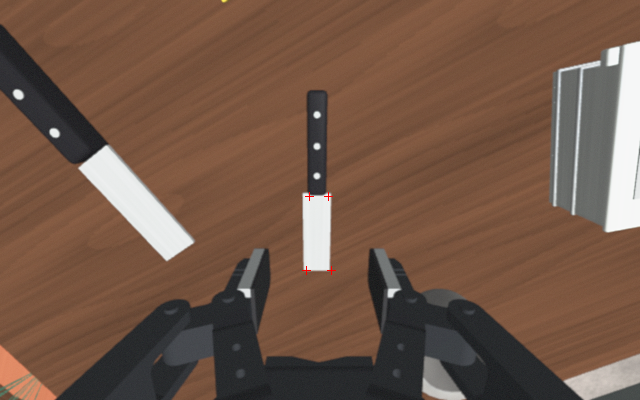

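The small blade is centred between the open jaws: handle at column 317, blade tip at row 270, matching the estimate. Descending.

Request:
{"method": "jog_arm", "body": {
  "rows": [
    [0.01, -0.008, 0, 0, 0, 0, 0.2],
    [0, 0, 0.1, 0, 0, 0, 0.2],
    [0, 0, 0.12, 0, 0, 0, 0.2],
    [0, 0, 0.12, 0, 0, 0, 0.2],
    [0, 0, 0.12, 0, 0, 0, 0.2],
    [0, 0, 0.06, 0, 0, 0, 0.2],
    [0, 0, 0.04, 0, 0, 0, 0.2],
    [0, 0, 0.02, 0, 0, 0, 0.2],
    [0, 0, 0, 0, 0, 0, 0.2],
    [0, 0, 0, 0, 0, 0, 0.2]
  ]
}}

```text
t: 9.18
tcp_pos: [517.3, -326.3, 12.8]
orientation: [0.001, 0.239, 0.971, -0.0]
force: [1.1, 0.4, -1.0]
opening: 0.6
```

```bash
python3 - <<'E'
from h import *
from rig import bot
o=np.array([487.1,-309.6,0]);d=np.array([.884,-.467,0])
t=o+33*d;t[2]=3;go(t,152.2)
cv2.imwrite('pics/w6.png',bot.camera('wrist')['image'])
E
```

```text
t 9.18 tcp [ 517.3 -326.3   12.8] F [ 1.1  0.4 -1. ] op 0.6 shift mm [1.5 0.7 9.8] norm [0.0051 0.0022 0.0326] rows>= 1.0
turn deg [-0.   0.1  0.1] norm [-0.      0.0002  0.0003] rows>= 1.0
```

View pics/w6.png

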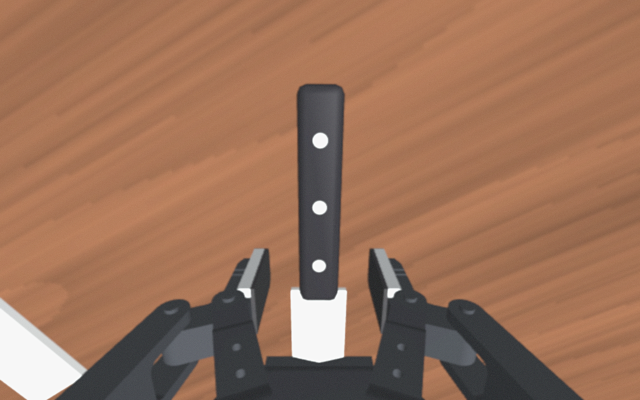

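The pads sit beside the front of the handle, whose front end is at row 298. I'll shift slightly toward the butt, lower and grip.

Request:
{"method": "jog_arm", "body": {
  "rows": [
    [0.01, 0.002, 0.02, 0, 0, 0, 0.2],
    [0, 0, 0.011, 0, 0, 0, 0.2],
    [0, 0, 0, 0, 0, 0, -1],
    [0, 0, 0, 0, 0, 0, -1],
    [0, 0, 0, 0, 0, 0, -1],
    [0, 0, 0, 0, 0, 0, -1],
    [0, 0, 0, 0, 0, 0, -1],
    [0, 0, 0, 0, 0, 0, -1]
  ],
  "grip_force": 100
}}

```text
t: 9.9
tcp_pos: [514.5, -324.3, 2.9]
orientation: [0.0, 0.239, 0.971, -0.0]
force: [-1.5, 0.6, 6.3]
opening: 0.213
```

Request:
{"method": "jog_arm", "body": {
  "rows": [
    [0, 0, -0.03, 0, 0, 0, -1],
    [0, 0, -0.1, 0, 0, 0, -1],
    [0, 0, -0.12, 0, 0, 0, -1],
    [0, 0, -0.12, 0, 0, 0, -1],
    [0, 0, -0.03, 0, 0, 0, -1],
    [0, 0, 0, 0, 0, 0, -1],
    [0, 0, 0, 0, 0, 0, -1]
  ]
}}

```text
t: 10.48
tcp_pos: [513.9, -324.4, 122.4]
orientation: [0.0, 0.239, 0.971, -0.0]
force: [0.2, -0.4, -2.4]
opening: 0.211
```

```bash
python3 - <<'E'
from h import *
from rig import bot
go(tif([-84-30-115,0,120]),163.7)
for n in('wrist','side','scene'):
  cv2.imwrite(f'pics/{n}7.png',bot.camera(n)['image'])
a=cv2.imread('pics/side7.png');cv2.imwrite('pics/side7c.png',cv2.resize(a[40:200,260:420],None,fx=5,fy=3.75,interpolation=2))
E
```

```text
t 10.48 tcp [ 513.9 -324.4  122.4] F [ 0.2 -0.4 -2.4] op 0.21 shift mm [269.1 263.8   2.1] norm [0.8971 0.8792 0.0071] rows>= 10.0
turn deg [ -0.    0.  -11.4] norm [-0.0001  0.0001 -0.0316] rows>= 2.0
```

View pics/side7c.png

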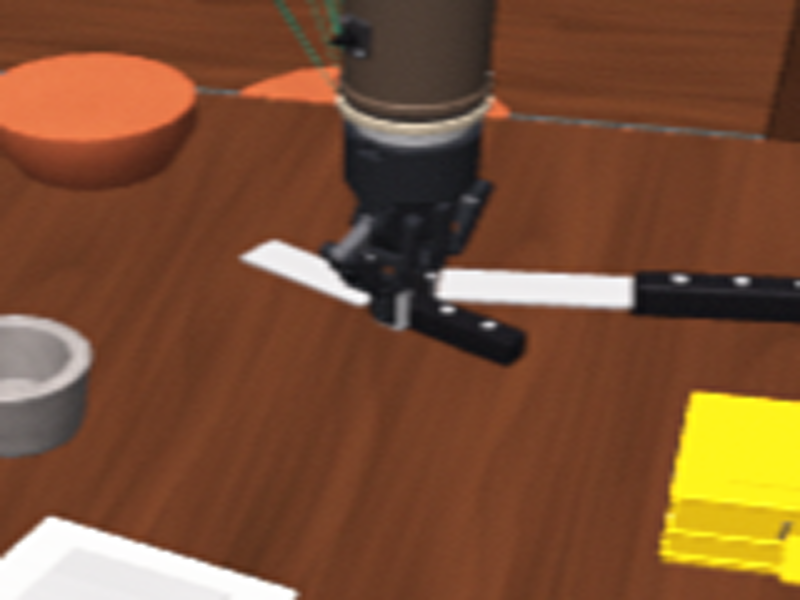

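View pics/wrist7.png

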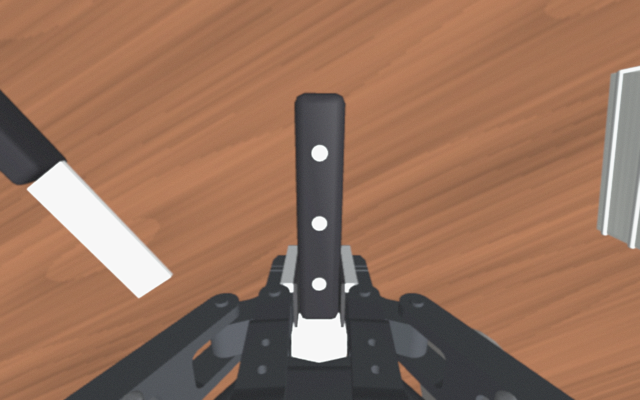

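The blade is gripped firmly and level. I'll move to a staging point in front of the slot.

Request:
{"method": "jog_arm", "body": {
  "rows": [
    [0.075, 0.073, 0, 0, 0, 0, -1],
    [0.075, 0.073, 0, 0, 0, 0, -1],
    [0.075, 0.073, 0, 0, 0, 0, -1],
    [0.075, 0.073, 0, 0, 0, 0, -1],
    [0.075, 0.073, 0, 0, 0, 0, -1],
    [0.075, 0.073, 0, 0, 0, 0, -1],
    [0.075, 0.073, 0, 0, 0, 0, -1],
    [0.075, 0.073, 0, 0, 0, 0, -1],
    [0.075, 0.073, 0, 0, 0, 0, -1],
    [0.075, 0.073, 0, 0, 0, 0, -1]
  ]
}}

```text
t: 11.47
tcp_pos: [415.0, -24.4, 121.4]
orientation: [-0.001, 0.239, 0.971, 0.0]
force: [0.7, 0.6, -1.5]
opening: 0.21
```

Request:
{"method": "jog_arm", "body": {
  "rows": [
    [0.075, 0.073, 0, 0, 0, 0, -1],
    [0.075, 0.073, 0, 0, 0, 0, -1],
    [0, 0, 0, 0, 0, -0.0158, -1],
    [0, 0, 0, 0, 0, -0.0158, -1],
    [0, 0, 0, 0, 0, 0, -1],
    [0, 0, 0, 0, 0, 0, -1],
    [0, 0, 0, 0, 0, 0, -1]
  ]
}}

```text
t: 12.05
tcp_pos: [396.7, 33.6, 121.9]
orientation: [-0.001, 0.144, 0.99, 0.0]
force: [0.1, 0.7, -0.8]
opening: 0.214
```

```bash
cat > st.py <<'E'
import sys
from h import *
from rig import bot
tag=sys.argv[1]; tgt=eval(sys.argv[2]) # tip target in tiffin frame
BX,BZ=116.8,10.1
go(tif([tgt[0]-BX,tgt[1],tgt[2]-BZ]),np.degrees(TY)+180)
s=bot.observe();q=s['orientation'];Rt=R.from_quat([q[1],q[2],q[3],q[0]])
tip=lambda y,dz=0:s['tcp_pos']+Rt.apply([-BX,y,-BZ+dz])
tw=R.from_euler('z',-TY).apply(tip(0)-T0);print('tip in tiffin',tw.round(1))
P=[tip(15),tip(-15)]
L=[tif(p) for p in([-84,-60,75],[-84,60,75],[74,60,75],[74,-60,75],[-70,-58,0],[-70,58,0])]
for n in sys.argv[3:]:
    c=bot.camera(n);im=c['image'];o=cam(c)
    x,y,w,h,f=(300,160,110,85,7) if n=='scene' else (230,150,150,110,5)
    big=cv2.resize(im[y:y+h,x:x+w],None,fx=f,fy=f,interpolation=2)
    m=lambda U:[((u[0]-x+.5)*f,(u[1]-y+.5)*f) for u in U]
    draw(big,m(proj(o,P)),(0,0,255));draw(big,m(proj(o,L)),(255,0,0));cv2.imwrite(f'pics/{n}{tag}.png',big)
E
python3 st.py 8 "[-114,0,65]" side scene
```

```text
t 12.05 tcp [396.7  33.6 121.9] F [ 0.1  0.7 -0.8] op 0.21 shift mm [ 0.6  0.9 67. ] norm [0.002  0.0029 0.2233] rows>= 2.0
turn deg [ 0.  -0.1 -0.2] norm [ 0.     -0.0002 -0.0005] rows>= 1.0
tip in tiffin [-113.3   -1.2  131.8]
```

View pics/side8.png

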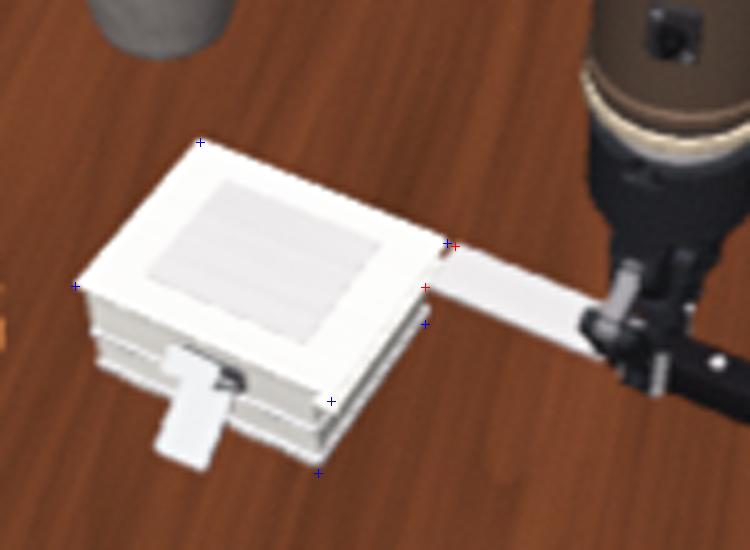

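View pics/scene8.png

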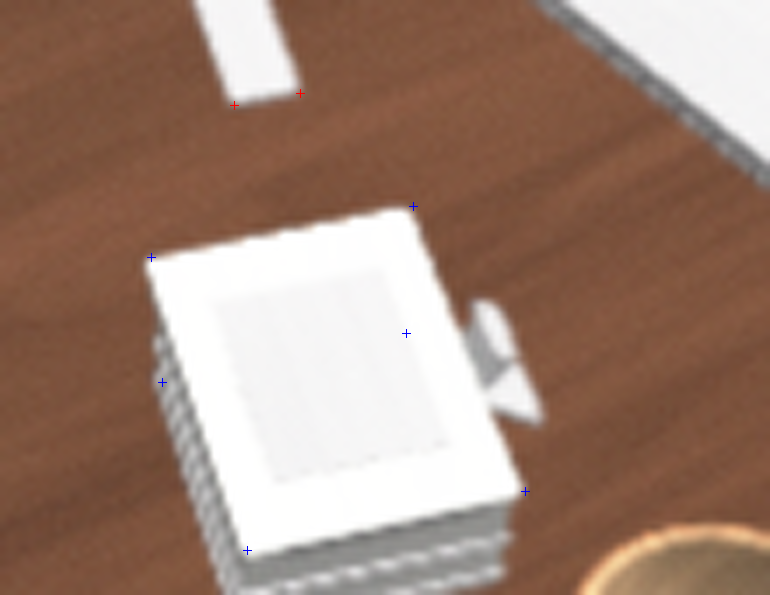

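The blade tip crosses match the blade to within a pixel in both views, and the tip sits 29 mm in front of the lip. Lowering to slot height.

Request:
{"method": "jog_arm", "body": {
  "rows": [
    [0, 0, 0.1, 0, 0, 0, -1],
    [0, 0, 0.08, 0, 0, 0, -1],
    [0, 0, 0.043, 0, 0, 0, -1],
    [0, 0, 0, 0, 0, 0, -1],
    [0, 0, 0, 0, 0, 0, -1]
  ]
}}

```text
t: 12.57
tcp_pos: [396.6, 34.1, 55.3]
orientation: [-0.001, 0.142, 0.99, 0.0]
force: [0.0, 0.7, -0.8]
opening: 0.215
```

```bash
python3 st.py 9 "[-78,0,65]" side scene
```

```text
t 12.57 tcp [396.6  34.1  55.3] F [ 0.   0.7 -0.8] op 0.22 shift mm [-35.6   0.5   0.3] norm [-0.1186  0.0015  0.001 ] rows>= 1.0
turn deg [-0.  -0.1  0. ] norm [-0.     -0.0003  0.    ] rows>= 1.0
tip in tiffin [-113.6   -0.4   65.1]
```

View pics/side9.png

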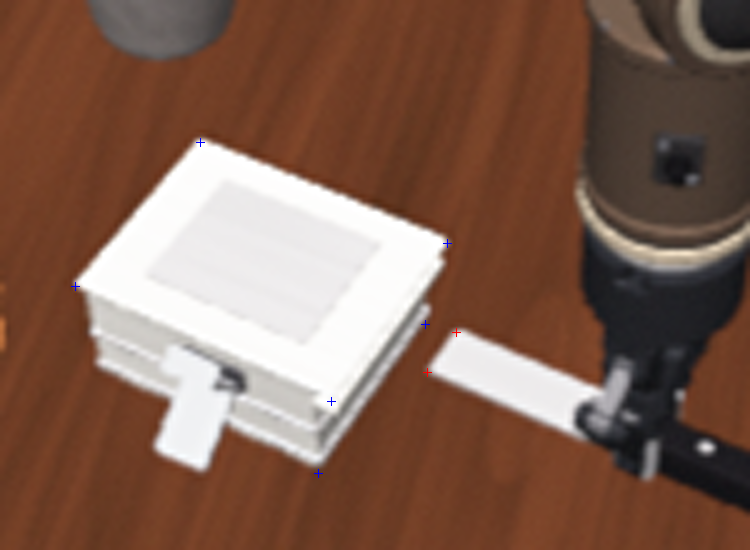

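View pics/scene9.png

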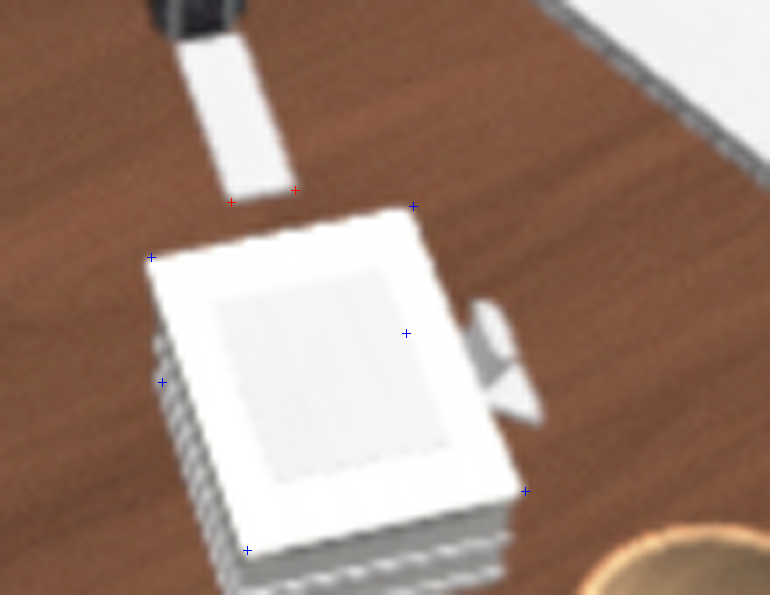

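The blade is at slot height, square to the lip, and the clip is still open. Inserting.

Request:
{"method": "jog_arm", "body": {
  "rows": [
    [-0.05, 0, 0, 0, 0, 0, -1],
    [-0.03, 0, 0, 0, 0, 0, -1],
    [-0.02, 0, 0, 0, 0, 0, -1],
    [-0.02, 0, 0, 0, 0, 0, -1],
    [0, 0, 0, 0, 0, 0, -1],
    [0, 0, 0, 0, 0, 0, -1]
  ]
}}

```text
t: 13.17
tcp_pos: [431.6, 23.9, 55.6]
orientation: [-0.0, 0.142, 0.99, 0.0]
force: [-1.0, 0.5, -2.2]
opening: 0.209
```

```bash
python3 st.py 10 "[-76,0,70]" side scene
```

```text
t 13.17 tcp [431.6  23.9  55.6] F [-1.   0.5 -2.2] op 0.21 shift mm [-1.1  0.5 -4.3] norm [-0.0038  0.0016 -0.0144] rows>= 1.0
turn deg [ 0. -0.  0.] norm [ 0.     -0.      0.0001] rows>= 1.0
tip in tiffin [-77.1  -0.4  65.7]
```

View pics/side10.png

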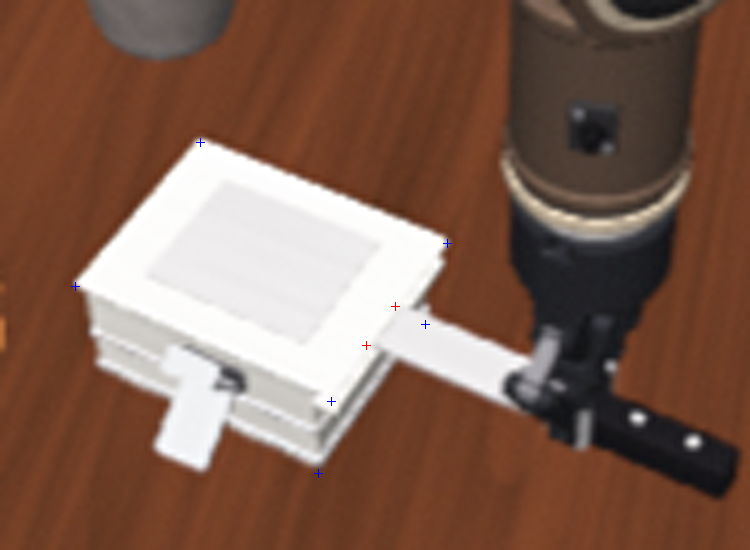

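The tip is under the lip, seated in the slot about 7 mm past the lip edge. Next I'll work out the arc for the tip to follow.

```bash
python3 - <<'E'
import numpy as np
ph=np.array([0,.03,.1,.18,.28,.38,.48,.58,.68,.78,.88,.98,1.08,1.18,1.28,1.38,1.47,1.55])
r=np.interp(ph,[0,.2,1.55],[147,143,120])
x=70-r*np.cos(ph)-2*np.sin(ph);z=72+r*np.sin(ph)-2*np.cos(ph)-1.5
x[0]=-77.1;z[0]=65.7
for i in range(1,len(ph)): print(ph[i],round(x[i],1),round(z[i],1),'tool',round(-(x[i]-x[i-1])/300,3),round(-(z[i]-z[i-1])/300,3))
E
```

```text
0.03 -76.4 72.9 tool -0.002 -0.024
0.1 -74.5 83.0 tool -0.006 -0.034
0.18 -71.4 94.2 tool -0.01 -0.037
0.28 -66.7 107.7 tool -0.016 -0.045
0.38 -60.7 120.5 tool -0.02 -0.043
0.48 -53.5 132.6 tool -0.024 -0.04
0.58 -45.3 143.6 tool -0.027 -0.037
0.68 -36.1 153.7 tool -0.031 -0.034
0.78 -26.0 162.7 tool -0.033 -0.03
0.88 -15.3 170.5 tool -0.036 -0.026
0.98 -3.9 177.1 tool -0.038 -0.022
1.08 7.9 182.5 tool -0.039 -0.018
1.18 20.0 186.5 tool -0.04 -0.014
1.28 32.4 189.3 tool -0.041 -0.009
1.38 44.7 190.8 tool -0.041 -0.005
1.47 55.8 191.0 tool -0.037 -0.001
1.55 65.5 190.4 tool -0.032 0.002
```

Request:
{"method": "jog_arm", "body": {
  "rows": [
    [-0.002, 0, -0.012, 0, 0, 0, -1],
    [0, 0, -0.012, 0, 0, 0, -1],
    [-0.003, 0, -0.017, 0, 0, 0, -1],
    [-0.003, 0, -0.017, 0, 0, 0, -1],
    [-0.005, 0, -0.018, 0, 0, 0, -1],
    [-0.005, 0, -0.019, 0, 0, 0, -1],
    [-0.008, 0, -0.022, 0, 0, 0, -1],
    [-0.008, 0, -0.023, 0, 0, 0, -1],
    [0, 0, 0, 0, 0, 0, -1]
  ]
}}

```text
t: 14.02
tcp_pos: [442.7, 20.9, 98.9]
orientation: [0.001, 0.142, 0.99, 0.0]
force: [-0.9, 0.9, -1.4]
opening: 0.215
```

```bash
python3 st.py 11 "[-66.7,0,107.7]" side scene
```

```text
t 14.02 tcp [442.7  20.9  98.9] F [-0.9  0.9 -1.4] op 0.21 shift mm [1.1 0.2 1.3] norm [0.0038 0.0005 0.0044] rows>= 1.0
turn deg [0.  0.1 0. ] norm [0.0001 0.0004 0.0001] rows>= 1.0
tip in tiffin [-6.560e+01 -1.000e-01  1.093e+02]
```

View pics/side11.png

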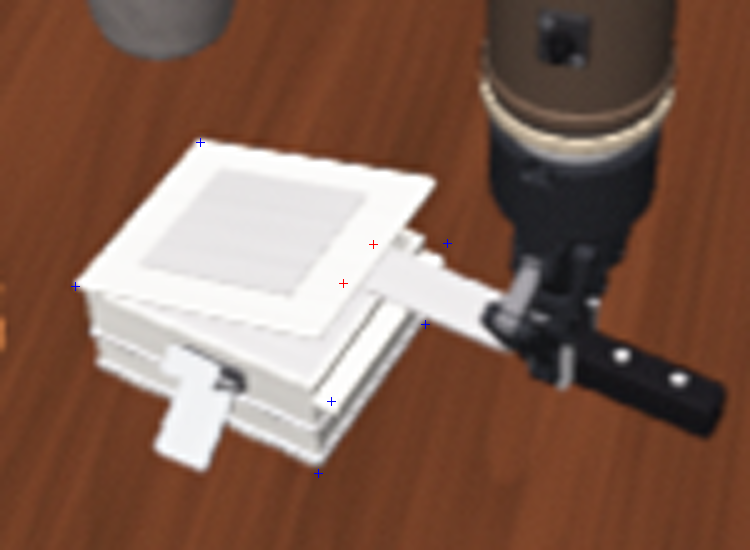

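View pics/scene11.png

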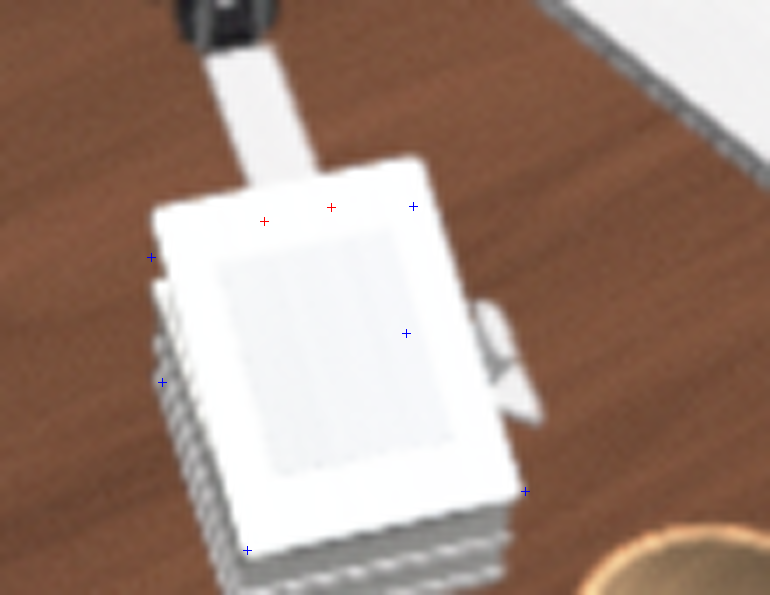

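The lid is up about 0.28 rad, resting on the blade. Continuing along the arc.

Request:
{"method": "jog_arm", "body": {
  "rows": [
    [-0.01, 0, -0.022, 0, 0, 0, -1],
    [-0.01, 0, -0.021, 0, 0, 0, -1],
    [-0.012, 0, -0.02, 0, 0, 0, -1],
    [-0.012, 0, -0.02, 0, 0, 0, -1],
    [-0.013, 0, -0.019, 0, 0, 0, -1],
    [-0.014, 0, -0.018, 0, 0, 0, -1],
    [-0.015, 0, -0.017, 0, 0, 0, -1],
    [-0.016, 0, -0.017, 0, 0, 0, -1],
    [-0.016, 0, -0.015, 0, 0, 0, -1],
    [-0.017, 0, -0.015, 0, 0, 0, -1]
  ]
}}

```text
t: 14.95
tcp_pos: [480.7, 9.5, 153.2]
orientation: [0.0, 0.142, 0.99, -0.0]
force: [-2.4, 1.2, -2.0]
opening: 0.212
```

Request:
{"method": "jog_arm", "body": {
  "rows": [
    [-0.018, 0, -0.013, 0, 0, 0, -1],
    [-0.018, 0, -0.013, 0, 0, 0, -1],
    [-0.019, 0, -0.011, 0, 0, 0, -1],
    [-0.019, 0, -0.011, 0, 0, 0, -1],
    [-0.02, 0, -0.009, 0, 0, 0, -1],
    [-0.02, 0, -0.009, 0, 0, 0, -1],
    [0, 0, 0, 0, 0, 0, -1]
  ]
}}

```text
t: 15.53
tcp_pos: [514.8, -0.3, 173.1]
orientation: [0.001, 0.142, 0.99, 0.0]
force: [0.6, 0.1, -1.6]
opening: 0.21
```

```bash
python3 st.py 12 "[7.9,0,182.5]" side scene
```

```text
t 15.53 tcp [ 5.148e+02 -3.000e-01  1.731e+02] F [ 0.6  0.1 -1.6] op 0.21 shift mm [1.7 0.2 0.7] norm [0.0056 0.0007 0.0022] rows>= 1.0
turn deg [0.1 0.1 0. ] norm [0.0001 0.0003 0.    ] rows>= 1.0
tip in tiffin [  9.5  -0.2 183.4]
```

View pics/side12.png

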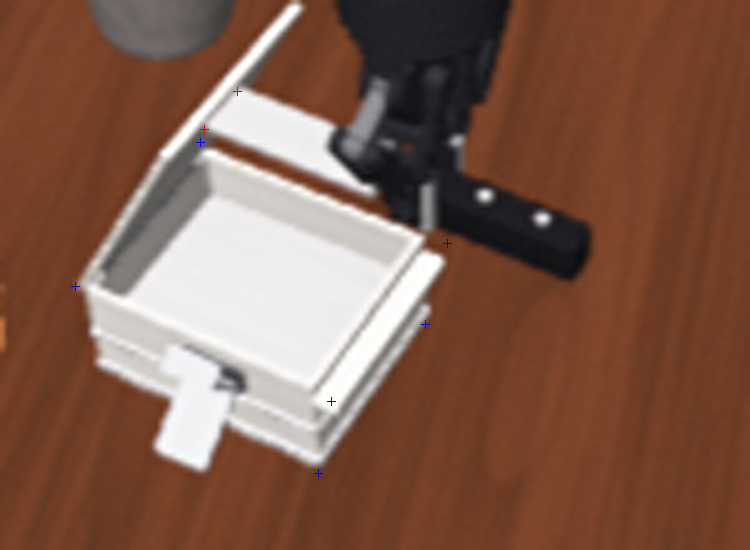

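View pics/scene12.png

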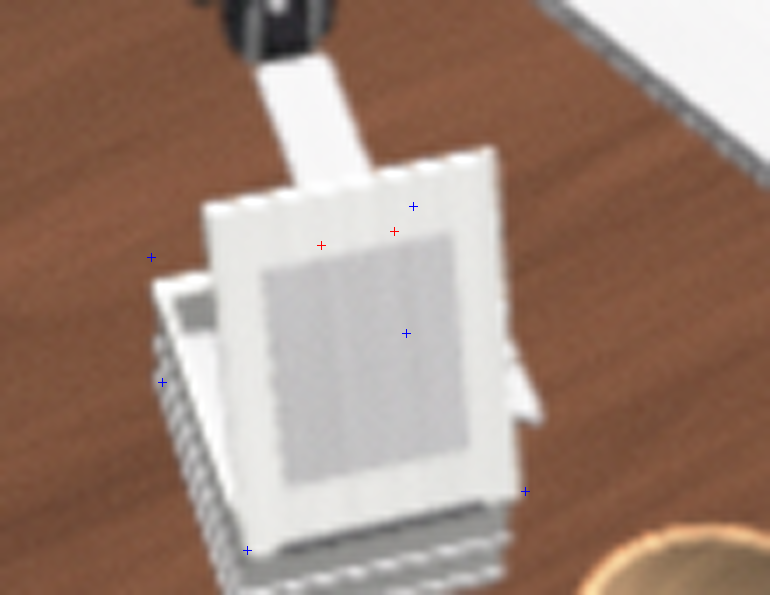

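The lid is at about 1.1 rad with the gripper well clear of it. Finishing the swing.

Request:
{"method": "jog_arm", "body": {
  "rows": [
    [-0.02, 0, -0.006, 0, 0, 0, -1],
    [-0.02, 0, -0.006, 0, 0, 0, -1],
    [-0.02, 0, -0.004, 0, 0, 0, -1],
    [-0.02, 0, -0.004, 0, 0, 0, -1],
    [-0.02, 0, -0.002, 0, 0, 0, -1],
    [-0.02, 0, -0.002, 0, 0, 0, -1],
    [-0.02, 0, 0, 0, 0, 0, -1],
    [-0.02, 0, 0, 0, 0, 0, -1],
    [-0.005, 0, 0, 0, 0, 0, -1],
    [0, 0, 0, 0, 0, 0, -1]
  ]
}}

```text
t: 16.47
tcp_pos: [561.3, -14.0, 179.6]
orientation: [0.0, 0.142, 0.99, 0.0]
force: [-0.2, 0.6, -0.2]
opening: 0.213
```

Request:
{"method": "jog_arm", "body": {
  "rows": [
    [0, 0, 0, 0, 0, 0, -1],
    [0, 0, 0, 0, 0, 0, -1]
  ]
}}

```text
t: 16.63
tcp_pos: [560.6, -13.8, 179.7]
orientation: [0.0, 0.142, 0.99, -0.0]
force: [-0.3, 0.1, -1.3]
opening: 0.211
```

```bash
python3 st.py 13 "[60,0,190]" side scene
```

```text
t 16.63 tcp [560.6 -13.8 179.7] F [-0.3  0.1 -1.3] op 0.21 shift mm [-2.7  0.4 -0.2] norm [-0.0091  0.0012 -0.0007] rows>= 1.0
turn deg [-0.   0.   0.1] norm [-0.      0.      0.0001] rows>= 1.0
tip in tiffin [ 57.3  -0.3 189.8]
```

View pics/side13.png

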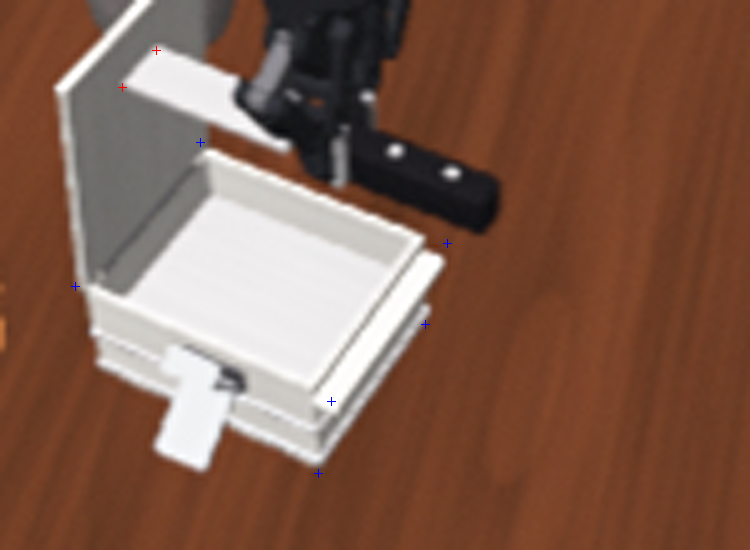

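The lid is upright at about 1.5 rad. I'll back the blade away and measure the tray from the first images.

Request:
{"method": "jog_arm", "body": {
  "rows": [
    [0.06, 0, 0, 0, 0, 0, -1],
    [0.1, 0, 0, 0, 0, 0, -1],
    [0.1, 0, 0, 0, 0, 0, -1],
    [0.1, 0, 0, 0, 0, 0, -1],
    [0.1, 0, 0, 0, 0, 0, -1],
    [0.06, 0, 0, 0, 0, 0, -1],
    [0, 0, 0, 0, 0, 0, -1],
    [0, 0, 0, 0, 0, 0, -1]
  ]
}}

```text
t: 17.4
tcp_pos: [410.6, 29.6, 180.1]
orientation: [0.001, 0.141, 0.99, -0.001]
force: [1.0, -0.7, -1.3]
opening: 0.21
```

```bash
python3 - <<'E'
import cv2
a=cv2.imread('pics/scene0.png');b=cv2.imread('pics/side0.png')
cv2.imwrite('pics/t1.png',cv2.resize(a[120:195,350:455],None,fx=7,fy=7,interpolation=2))
cv2.imwrite('pics/t2.png',cv2.resize(b[295:395,230:380],None,fx=5,fy=5,interpolation=2))
E
python3 st.py 14 "[-114,0,190]" side scene
```

```text
t 17.4 tcp [410.6  29.6 180.1] F [ 1.  -0.7 -1.3] op 0.21 shift mm [15.2  0.9  0.2] norm [0.0506 0.0029 0.0006] rows>= 1.0
turn deg [-0.1  0.1  0.1] norm [-0.0002  0.0003  0.0002] rows>= 1.0
tip in tiffin [-98.8  -0.7 190.4]
```

View pics/t1.png

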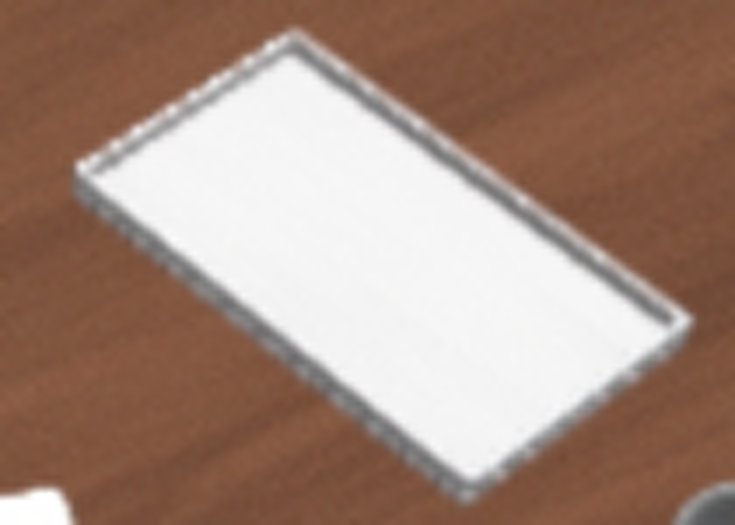

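View pics/t2.png

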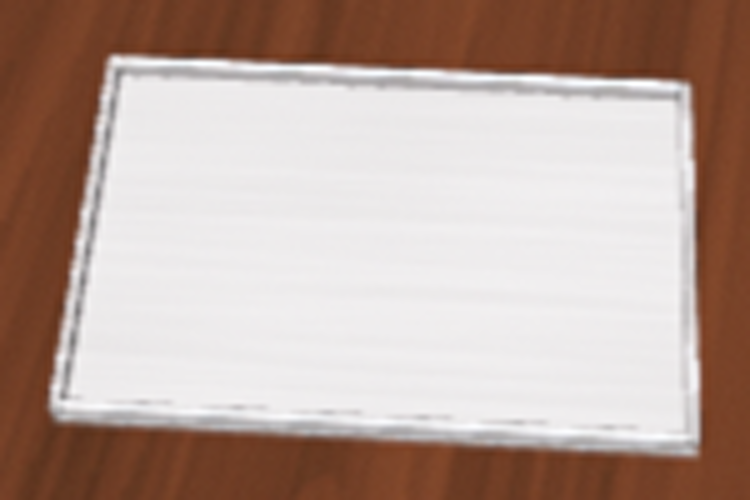

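View pics/side14.png

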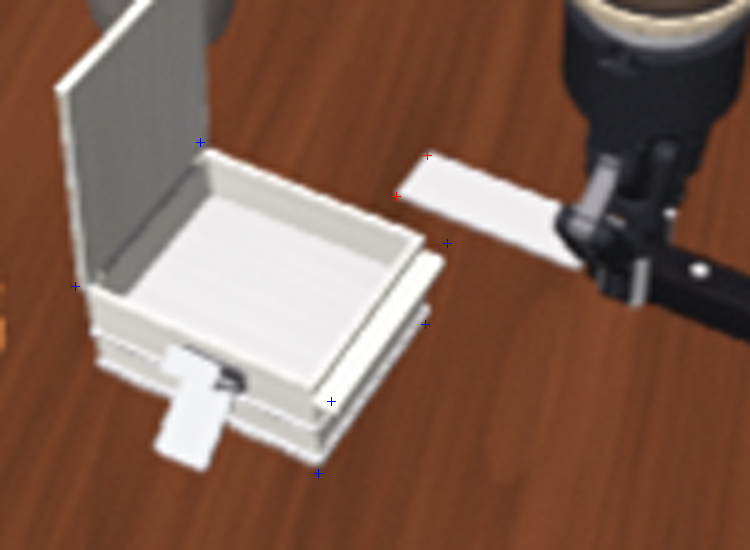

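The lid and clip stay open with the blade clear of them. Now the tray fit and the moves to it.

```bash
python3 - <<'E'
from h import *
from rig import bot
from scipy.optimize import least_squares
d={n:cam(bot.camera(n)) for n in("scene","side")}
S=lambda L,x,y,s:[((u+.5)/s-.5+x,(v+.5)/s-.5+y) for u,v in L]
sc=np.array(S([(295,33),(690,320),(470,485),(77,168)],350,120,7));si=np.array(S([(110,58),(688,84),(697,440),(53,408)],230,295,5))
O=np.array([[-135,80,18],[135,80,18],[135,-80,18],[-135,-80,18.]])
o1=O;o2=O[[2,3,0,1]]
def f(p):
    W=lambda o:R.from_euler('z',p[2]).apply(o)+[p[0],p[1],0]
    return np.r_[proj(d['scene'],W(o1))-sc,proj(d['side'],W(o2))-si].ravel()
r=least_squares(f,[465,306,.2]);print(r.x,r.fun.round(1))
x,y,a=r.x
print('yaw',np.degrees(a))
t=np.array([x,y,0])-16.8*np.array([np.cos(a),np.sin(a),0]);t[2]=180;go(t,np.degrees(a)+180)
E
```

```text
[4.66028812e+02 3.03172750e+02 1.69729116e-01] [-0.  -0.5  0.4 -0.   0.2 -0.3 -0.3  0.1 -0.1 -0.5  0.3 -0.6  0.5  0.4
 -0.8  0. ]
yaw 9.724762007186154
t 17.6 tcp [411.8  29.8 179.8] F [-0.7 -0.5 -1.1] op 0.21 shift mm [ 39.8 270.2   0. ] norm [1.328e-01 9.007e-01 1.000e-04] rows>= 8.0
turn deg [  0.   0. -26.] norm [ 0.0001  0.0001 -0.0723] rows>= 4.0
```

Request:
{"method": "jog_arm", "body": {
  "rows": [
    [0.015, 0.1, 0, 0, 0, 0, -1],
    [0.015, 0.1, 0, 0, 0, 0, -1],
    [0.015, 0.1, 0, 0, 0, 0, -1],
    [0.015, 0.1, 0, 0, 0, 0, -1],
    [0.015, 0.1, 0, 0, 0, 0, -1],
    [0.015, 0.1, 0, 0, 0, 0, -1],
    [0.015, 0.1, 0, 0, 0, 0, -1],
    [0.015, 0.1, 0, 0, 0, 0, -1],
    [0.013, 0.1, 0, 0, 0, 0, -1]
  ]
}}

```text
t: 18.35
tcp_pos: [448.7, 302.0, 178.9]
orientation: [-0.001, 0.142, 0.99, -0.0]
force: [1.2, 0.3, -0.5]
opening: 0.212
```

Request:
{"method": "jog_arm", "body": {
  "rows": [
    [0, 0, 0, 0, 0, -0.018, -1],
    [0, 0, 0, 0, 0, -0.018, -1],
    [0, 0, 0, 0, 0, -0.018, -1],
    [0, 0, 0, 0, 0, -0.018, -1],
    [0, 0, 0, 0, 0, 0, -1],
    [0, 0, 0, 0, 0, 0, -1],
    [0, 0, 0.12, 0, 0, 0, -1],
    [0, 0, 0.12, 0, 0, 0, -1],
    [0, 0, 0.12, 0, 0, 0, -1],
    [0, 0, 0.08, 0, 0, 0, -1]
  ]
}}

```text
t: 19.18
tcp_pos: [447.7, 299.1, 44.6]
orientation: [-0.001, -0.082, 0.997, -0.001]
force: [-0.9, -1.2, -1.5]
opening: 0.214
```

Request:
{"method": "jog_arm", "body": {
  "rows": [
    [0, 0, 0, 0, 0, 0, -1],
    [0, 0, 0, 0, 0, 0, -1],
    [0, 0, 0, 0, 0, 0, -1]
  ]
}}

```text
t: 19.43
tcp_pos: [448.9, 301.3, 49.1]
orientation: [0.001, -0.083, 0.997, 0.001]
force: [-0.4, 0.6, -1.5]
opening: 0.216
```

```bash
cat > tr.py <<'E'
import sys
from h import *
from rig import bot
a=.1697;d=np.array([np.cos(a),np.sin(a),0])
t=np.array([466,303.2,0])-16.8*d;t[2]=7;go(t,9.72+180)
im=bot.camera('side')['image'];cv2.imwrite(f'pics/side{sys.argv[1]}.png',cv2.resize(im[240:400,180:400],None,fx=3.6,fy=3.6,interpolation=2))
im=bot.camera('scene')['image'];cv2.imwrite(f'pics/scene{sys.argv[1]}.png',cv2.resize(im[100:270,310:490],None,fx=3.5,fy=3.5,interpolation=2))
E
python3 tr.py 15
```

```text
t 19.43 tcp [448.9 301.3  49.1] F [-0.4  0.6 -1.5] op 0.22 shift mm [-0.3 -1.1 42.1] norm [-0.0012 -0.0037  0.1405] rows>= 2.0
turn deg [ 0.1  0.1 -0.2] norm [ 0.0002  0.0002 -0.0005] rows>= 1.0
```

View pics/side15.png

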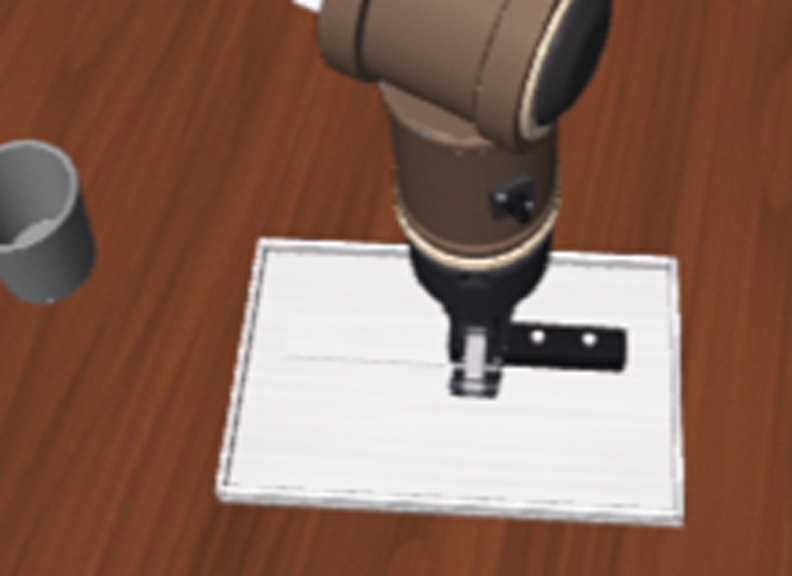

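The blade is centred over the tray and aligned with it. Lowering, then releasing.

Request:
{"method": "jog_arm", "body": {
  "rows": [
    [0, 0, 0.06, 0, 0, 0, -1],
    [0, 0, 0.04, 0, 0, 0, -1],
    [0, 0, 0.025, 0, 0, 0, -1],
    [0, 0, 0.012, 0, 0, 0, -1],
    [0, 0, 0, 0, 0, 0, -1],
    [0, 0, 0, 0, 0, 0, -1],
    [0, 0, 0, 0, 0, 0, -1]
  ]
}}

```text
t: 20.12
tcp_pos: [448.4, 300.5, 6.9]
orientation: [0.0, -0.084, 0.996, 0.0]
force: [-0.1, 0.0, 1.7]
opening: 0.211
```

Request:
{"method": "jog_arm", "body": {
  "rows": [
    [0, 0, 0, 0, 0, 0, 0.1],
    [0, 0, 0, 0, 0, 0, 0.1],
    [0, 0, 0, 0, 0, 0, 0.1],
    [0, 0, 0, 0, 0, 0, 0.1],
    [0, 0, 0, 0, 0, 0, 0.1],
    [0, 0, -0.02, 0, 0, 0, 0.1],
    [0, 0, -0.05, 0, 0, 0, 0.1],
    [0, 0, -0.1, 0, 0, 0, 0.1],
    [0, 0, -0.12, 0, 0, 0, 0.1],
    [0, 0, -0.12, 0, 0, 0, 0.1]
  ]
}}

```text
t: 20.95
tcp_pos: [447.4, 300.4, 131.8]
orientation: [-0.001, -0.085, 0.996, 0.0]
force: [1.3, -0.6, 0.8]
opening: 0.551
```

Request:
{"method": "jog_arm", "body": {
  "rows": [
    [0.1, 0, -0.08, 0, 0, 0, 0.1],
    [0.1, 0, -0.08, 0, 0, 0, 0.1],
    [0, 0, 0, 0, 0, 0, 0.1],
    [0, 0, 0, 0, 0, 0, 0.1],
    [0, 0, 0, 0, 0, 0, 0.1],
    [0, 0, 0, 0, 0, 0, 0.1]
  ]
}}

```text
t: 21.45
tcp_pos: [389.7, 289.9, 177.5]
orientation: [-0.0, -0.084, 0.997, -0.0]
force: [-0.2, 0.3, -0.5]
opening: 0.547
```

```bash
python3 tr.py 16; python3 -c "
from rig import bot;import cv2
cv2.imwrite('pics/sidefull.png',bot.camera('side')['image']);cv2.imwrite('pics/scenefull.png',bot.camera('scene')['image'])"
```

```text
t 21.45 tcp [389.7 289.9 177.5] F [-0.2  0.3 -0.5] op 0.55 shift mm [-60.7   0.4 170.5] norm [-0.2023  0.0014  0.5683] rows>= 5.0
turn deg [-0.  -0.  -0.1] norm [-0.     -0.     -0.0004] rows>= 1.0
```

View pics/side16.png

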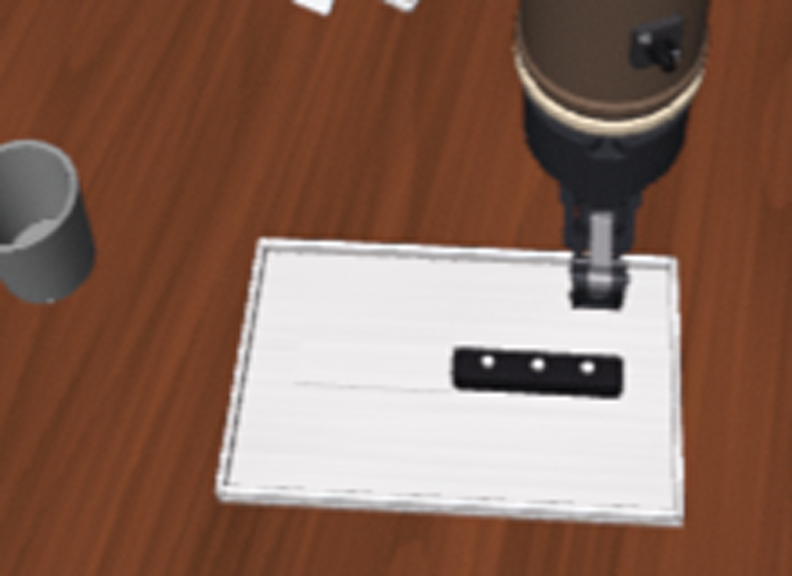

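View pics/sidefull.png

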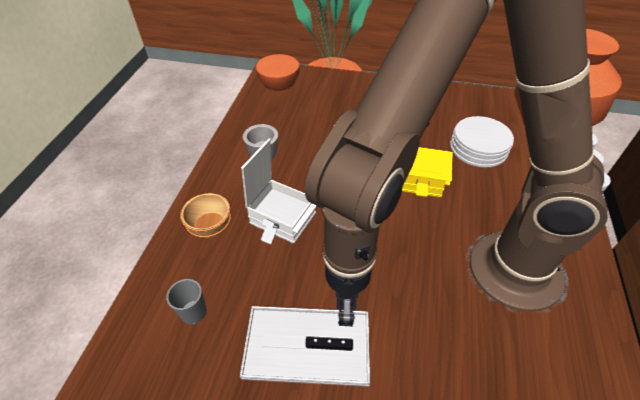

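View pics/scenefull.png

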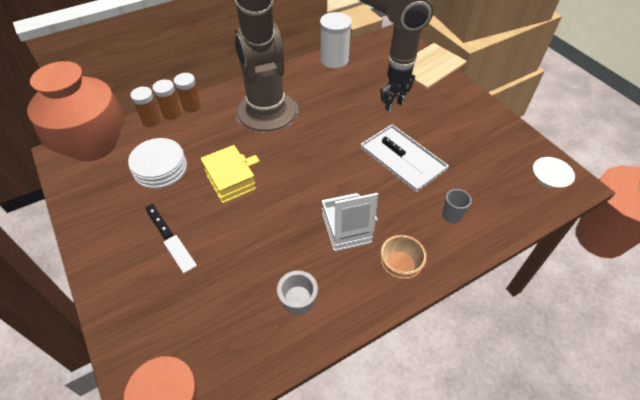

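The blade lies flat in the tray, released. The lid is upright, the clip open and the bystanders are where they were. I'll check the numbers before handing in.

```bash
python3 - <<'E'
from h import *
from rig import bot
o=cam(bot.camera('side'))
F=ray(o,(180+455/3.6,240+357/3.6),30);B=ray(o,(180+622/3.6,240+366/3.6),30)
d=(F-B)/np.linalg.norm(F-B);mid=B+100*d
a=.1697;print(np.linalg.norm(F-B),R.from_euler('z',-a).apply(mid-[466,303.2,0]).round(1))
T=lambda ph,y:tif([70-154*np.cos(ph)+3*np.sin(ph),y,72+154*np.sin(ph)+3*np.cos(ph)])
im=cv2.imread('pics/sidefull.png');big=cv2.resize(im[120:250,230:330],None,fx=6,fy=4.6,interpolation=2)
for ph,c in((1.25,(0,0,255)),(1.5,(0,160,0))):
    draw(big,[((u[0]-229.5)*6,(u[1]-119.5)*4.6) for u in proj(o,[T(ph,-60),T(ph,60)])],c)
cv2.imwrite('pics/lid.png',big)
E
```

```text
100.65103335930051 [-0.3 -1.1 30. ]
```

View pics/lid.png

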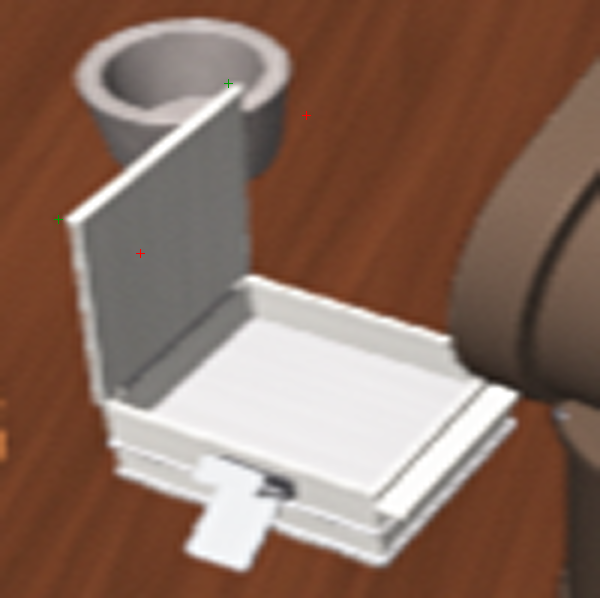

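The lid corners at (70,220) and (240,88) sit close to the 1.5 rad markers and well beyond the 1.25 rad ones. The blade's middle is within about 2 mm of the tray centre. Handing in.

```bash
python3 -c "
from rig import bot
print(bot.hand_in()); s=bot.observe();print(s['t'])"
```

```text
the job is handed in; nothing more can be done
None
the job is handed in; nothing more can be done
```

I released the clip, levered the lid upright with the blade alone, and left the small blade flat in the tray. I handed the job in at about 22 s of the 62 s allowed. It reports no verdict, so what follows is from my own last checks.

**How it went:** I pressed the tab down with the shut fingers and gripped the smaller blade by its handle. I slid the tip about 7 mm under the aluminium tiffin's lip and followed the lid's arc up. Then I laid the blade in the tray, let go and backed off.

**Last checks, from the camera images:**
- **Clip:** it looks well open, with the tab pointing steeply down. I judged this by eye and from the press depth (about 0.7 to 0.8 rad), not by a direct measurement.
- **Lid:** it stands at about 1.5 rad, against the 1.25 needed.
- **Blade:** it lies flat, with its middle about 1 mm from the tray's centre. The gripper was open and clear, about 170 mm above it.
- **Bystanders:** the mortar, basket and cup look unmoved.

**Disagreement:** the tiffin position I worked out was 2 to 3 mm off in the images at one lid corner and at the tab's end. It did not affect the pressing or the insertion. No check failed.

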